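# Gauge the tins for swelling and stack the sound ones

### The arm

A 6-joint arm with a two-finger parallel gripper is mounted at the origin on the work surface. World frame = base frame: x ahead of the robot, y to its left, z up, the work surface at z = 0. Lengths are in mm, angles in rad, forces in N, time in s.
With the tool pointing down it reaches from about 325 to 925 mm from the base axis. Payload 3.1 kg.
Tool frame: the origin (TCP) lies midway between the tips of the shut fingers; the grasp point (between the pads) lies 19 mm behind it; z points along the fingers, y is the direction in which the jaws open and shut (so a half turn about z gives the same grasp; the last joint's range is limited). The gripper opens to 85 mm and grips with 20 to 120 N. Pads are 22 mm wide; open, the fingers measure 114 mm over their backs; the gripper's body (76 mm by 85 mm) begins 54 mm behind the grasp point. The pads swing forward as they close: fully open they stand 13 mm farther back than shut.
Start: joints at [-1.25, 0.217, 1.613, -0, 1.311, -0.112], TCP at [262.156, -567.374, 231.3] pointing down, gripper open.
Joint ranges: [-2.75, 2.75], [-0.78, 2.1], [0.31, 2.55], [-1.13, 4.27], [0.13, 2.63], [-2.58, 2.58]. Speed limits (rad/s): [2.79, 2.79, 3.14, 3.14, 3.14, 3.14].

### API

Orientations are given as a rotation vector (axis times angle).
In Python, from workcell import bot gives the robot as it stands. The module is installed in compiled form; this text tells all that it offers.
- The arm moves only by the tool apply_moves, never from a script. Its argument "moves" is a list of rows, each an object with "offset": the shift along the tool's x, y, z in cm, a list of three; "delta_rot": the turn, a rotation vector about the tool's x, y, z in rad, a list of three. In form: [{"offset": [tx, ty, tz], "delta_rot": [wx, wy, wz]}, ...]. A call has 1 to 12 rows; each row shifts and turns the commanded pose from where the row before left it, along the tool's axes as they then stand; what a row does not reach is not made up. A row lasts 1/12 s, in which the tool goes at most 41.7 mm and 7.16 degrees, less where a joint would pass 70% of its speed; a pose out of reach is approached as far as the arm can. A call is refused whole if a number of a shift passes 4.17 or a number of a turn 0.125, either way. A call with a gripper value outside its range is refused whole. "fingers" is the opening, from 0 (shut) to 1 (fully open), set as the call begins (left out, the last holds). The fingers move at their own pace and stop on an object; the grip force is fixed at half the most. Time passes only in rows, so rows that do not move let the fingers close. It gives the time, the measured TCP pose, the force and the opening at its end, in the units of the state.
- bot.observe(): the state, without advancing time (a new reading comes with each control period).
- bot.camera(name): name is "scene" or "top"; returns (picture, depth): 384x512x3 uint8, red, green, blue; 384x512 float32, mm along the optical axis (not along the pixel's ray), 0 where there is no reading.
- bot.camera_info(name): a dict with "camera_matrix" (3x3 intrinsics, pixels), "R" (3x3) and "t" (3): a world point X has camera coordinates R X + t. Camera axes: x right, y down, z forward; pixel columns grow to the right and rows downward; lengths in mm; the calibration is good to about 2 mm. A picture is of the moment at which its call begins. camera_info takes no time and is no camera call.
- bot.sign_off(): hands the job in, once; it reports no verdict.
Trained networks look in the newest picture that a camera, given by its name, has taken for a name from the list of things; names that differ only in an ending like _2 or _b are one class to them, and where a whole thing is asked for, a point or a joint stands for the part that bears it (a point fixed in the world has none). Each returns a list of dicts, best first, with "score" (0 to 1); they miss things now and then, are a little off and sometimes report something else, mostly with a low value. They report only what shows in the picture. A call takes as long as a camera call. They do not tell look-alikes from the thing itself.
- bot.spot_in(thing, camera): "rect" ([left, top, width, height] in pixels, round what is visible of it).
- bot.place_of(thing, camera): "pixel" ([row, column] in pixels: a listed point, or the origin of a listed thing).
The state is a dict: "clock": time; "joints": joint angles; "qd": joint speeds; "effort": joint torques, N m; "tool_pos": TCP position; "tcp_rot": TCP orientation; "force": force on the tool from outside, world axes, zero at the start; "moment": the same for the moment, N m; "grip_width": finger opening in mm.
Only numpy, scipy, OpenCV 4.12 (cv2) and the standard library are available. Lean on these libraries where they do the work, as an engineer would, in place of code of your own. Each camera call takes 0.05 s, during which the arm holds its last target. There are 200 camera calls.

### The job

Check the coloured tins for swelling one after another, in the order green, blue, yellow, red (some are missing): stand the tin in the sliding gauge and slide the jaw shut on it, end to end, until the sprung anvil has given about 8 mm and stays so for a full second, then open the jaw and take the tin out. Before starting the next, stack it squarely on the column that starts with the white tin if it is sound, so the column keeps the order checked, or stand it in the middle of the red tray if it is swollen. Keep the white tin where it is on its trivet, leave the gauge well open at the end, and do not disturb the things on the upper shelf.

Things in the scene. Friction and masses are not known exactly. Their poses are not given: they have to be found in the camera images.
- gauge: fixed measuring gauge: aluminium bed 290 mm long (own x), 70 mm wide, 8 mm thick, a tin stands on it. Origin on its underside, midway between the measuring faces when fully open: anvil face then at own x = -75 mm, jaw face at +75 mm. Faces 50 mm wide, 10 to 47 mm above the work surface; the anvil's housing is 54 mm high
- gauge_jaw: sliding jaw of the gauge: blue carriage, 50 mm high, with a black handle. Its origin coincides with the gauge's when fully open and moves up to 90 mm along the gauge's own -x as it slides shut. About 2 N of sliding friction; stays where it is left. Distance between the faces = 150 mm - travel of the jaw + travel of the anvil
- gauge_anvil: sprung anvil at the -x end of the gauge: a steel plate with a red flag on top. Its origin coincides with the gauge's at rest and moves along the gauge's own -x as a tin is pressed against it, 0.8 N per mm; it comes up hard against its stop at 20 mm
- jaw_grip (a point): grip point in the sliding jaw's black square upright handle, 24 by 24 mm across, reaching from 50 to 95 mm above the work surface; the point lies on its axis 78 mm above the work surface and 40 mm behind the jaw's measuring face. Axes as the gauge's
- nest (a point): point on the top of the gauge's bed (8 mm above the work surface), midway between the fully open faces; x along the slide towards the jaw
- trivet: fixed cork trivet, 140 mm (own x) by 110 mm (own y), 8 mm thick; origin at the centre of its underside. It carries the column
- tray: fixed flat tray of red enamel, 160 mm (own x) by 120 mm (own y), 6 mm thick with no raised edge to speak of; origin at the centre of its underside
- tin_white: white closed rectangular tin with steel rims, 90 mm long (own x), 60 mm wide (own y), 50 mm high (own z); origin at the centre of its underside. About 0.45 kg. Already checked; stands in the middle of the trivet as the foot of the column
- timer: steel egg timer 64 mm across and 64 mm high on the upper oak shelf beyond the work (shelf top 75 mm above the work surface); origin under its centre. Bystander
- brush: silicone brush with a hard handle, 177 mm long (own x), 34 mm wide, lying on the upper oak shelf; origin near its middle. Bystander
- jar: glass jar with clamped lid, 84 mm across and 106 mm high, on the upper oak shelf; origin under its centre. Bystander
- tin_green: green closed rectangular tin with steel rims, 90 mm long (own x), 60 mm wide (own y), 50 mm high (own z); origin at the centre of its underside. About 0.25 kg. Starts upright on the work surface, lying across in front of the robot. May be absent. Any coloured tin may be the swollen one (at most one is): a dome then stands 8 mm out of the middle of one end face, 98 mm end to end instead of 90
- tin_blue: blue closed rectangular tin with steel rims, 90 mm long (own x), 60 mm wide (own y), 50 mm high (own z); origin at the centre of its underside. About 0.25 kg. Starts upright on the work surface, lying across in front of the robot. May be absent. Any coloured tin may be the swollen one (at most one is): a dome then stands 8 mm out of the middle of one end face, 98 mm end to end instead of 90
- tin_yellow: yellow closed rectangular tin with steel rims, 90 mm long (own x), 60 mm wide (own y), 50 mm high (own z); origin at the centre of its underside. About 0.25 kg. Starts upright on the work surface, lying across in front of the robot. May be absent. Any coloured tin may be the swollen one (at most one is): a dome then stands 8 mm out of the middle of one end face, 98 mm end to end instead of 90
- tin_red: red closed rectangular tin with steel rims, 90 mm long (own x), 60 mm wide (own y), 50 mm high (own z); origin at the centre of its underside. About 0.25 kg. Starts upright on the work surface, lying across in front of the robot. May be absent. Any coloured tin may be the swollen one (at most one is): a dome then stands 8 mm out of the middle of one end face, 98 mm end to end instead of 90
There are look-alikes about, which are no part of the job. Leave any orange or purple look-alike of the tin_green alone.

How it is judged (in metres and radians):
On the way, in this order (a step that is already met when the one before it is completed fails the run):
1. the green tin is held end to end between the jaw and the anvil, pressing the anvil with 3.2 to 9.6 N (pushed in 4 to 12 mm) (contact force between gauge_anvil and tin_green between 3.2 and 9.6 N and contact force between gauge_jaw and tin_green above 3 N and contact force between the fingers and tin_green below 0.2 N and angle between the x axis of tin_green and the x axis of gauge, either way round below 0.12 rad), for 1 s.
2. the green tin stands released squarely on the column (horizontal distance between tin_green and tin_white below 0.012 m and angle between the x axis of tin_green and the x axis of tin_white, either way round below 0.15 rad and z of tin_green in the frame of tin_white above 0.045 m and angle between tin_green's own z axis and vertical below 0.08 rad and linear speed of tin_green below 0.03 m/s and contact force between the fingers and tin_green below 0.2 N), for 0.2 s.
3. the blue tin is held end to end between the jaw and the anvil, pressing the anvil with 3.2 to 9.6 N (pushed in 4 to 12 mm) (contact force between gauge_anvil and tin_blue between 3.2 and 9.6 N and contact force between gauge_jaw and tin_blue above 3 N and contact force between the fingers and tin_blue below 0.2 N and angle between the x axis of tin_blue and the x axis of gauge, either way round below 0.12 rad), for 1 s.
4. the blue tin stands released squarely on the column (horizontal distance between tin_blue and tin_white below 0.012 m and angle between the x axis of tin_blue and the x axis of tin_white, either way round below 0.15 rad and z of tin_blue in the frame of tin_white above 0.045 m and angle between tin_blue's own z axis and vertical below 0.08 rad and linear speed of tin_blue below 0.03 m/s and contact force between the fingers and tin_blue below 0.2 N), for 0.2 s.
5. the yellow tin is held end to end between the jaw and the anvil, pressing the anvil with 3.2 to 9.6 N (pushed in 4 to 12 mm) (contact force between gauge_anvil and tin_yellow between 3.2 and 9.6 N and contact force between gauge_jaw and tin_yellow above 3 N and contact force between the fingers and tin_yellow below 0.2 N and angle between the x axis of tin_yellow and the x axis of gauge, either way round below 0.12 rad), for 1 s.
6. the yellow tin stands released on the red tray (horizontal distance between tin_yellow and tray below 0.03 m and height (world z) of tin_yellow below 0.02 m and angle between tin_yellow's own z axis and vertical below 0.08 rad and linear speed of tin_yellow below 0.03 m/s and contact force between the fingers and tin_yellow below 0.2 N), for 0.2 s.
7. the red tin is held end to end between the jaw and the anvil, pressing the anvil with 3.2 to 9.6 N (pushed in 4 to 12 mm) (contact force between gauge_anvil and tin_red between 3.2 and 9.6 N and contact force between gauge_jaw and tin_red above 3 N and contact force between the fingers and tin_red below 0.2 N and angle between the x axis of tin_red and the x axis of gauge, either way round below 0.12 rad), for 1 s.
8. the red tin stands released squarely on the column (horizontal distance between tin_red and tin_white below 0.012 m and angle between the x axis of tin_red and the x axis of tin_white, either way round below 0.15 rad and z of tin_red in the frame of tin_white above 0.045 m and angle between tin_red's own z axis and vertical below 0.08 rad and linear speed of tin_red below 0.03 m/s and contact force between the fingers and tin_red below 0.2 N), for 0.2 s.
At the end, for the whole second after the job is handed in: Sound tins upright, released, at rest on the column, within 12 mm and 0.15 rad of the white tin, later-checked ones higher; a swollen tin upright on the tray within 30 mm of its centre; white tin within 25 mm of the trivet's centre; jaw within 40 mm of fully open (all of step 2 and all of step 4 and all of step 6 and all of step 8 and z of each of tin_blue, tin_red in the frame of tin_green above 0.04 m and z of tin_red in the frame of tin_blue above 0.04 m and x of gauge_jaw in the frame of gauge above -0.04 m and horizontal distance between tin_white and trivet below 0.025 m and angle between tin_white's own z axis and vertical below 0.08 rad and angle between the x axis of tin_white and the x axis of trivet, either way round below 0.25 rad and height (world z) of tin_white below 0.02 m); the robot touches nothing.
It fails at once if the timer on the upper shelf is disturbed (moved more than 40 mm) (distance of timer from where it was at the start of the episode above 0.04 m).
It fails at once if the brush on the upper shelf is disturbed (moved more than 40 mm) (distance of brush from where it was at the start of the episode above 0.04 m).
It fails at once if the jar on the upper shelf is disturbed (moved more than 40 mm) (distance of jar from where it was at the start of the episode above 0.04 m).
Of tin_green, tin_blue, tin_yellow, tin_red only 2 to 3 are there at a start; the rules pass over those that are not, and their reading is None.
At some moment in a run one of tin_yellow, tin_red may be knocked a few centimetres aside while the robot is not near it.
Once in a run the grip may slacken for a moment while it holds something.
It also fails if it takes over 210 s, if anything falls off the work surface, if the arm or the gripper's body presses on something with over 40 N, if the wrist force passes 120 N, or if a joint passes its speed limit or range.

## Working session

There is one attempt and no reset: what is moved stays moved. The work goes in short steps, Python scripts to look and compute and a tool call to move; the robot and the scene stay as the last step left them, time stands still between calls to the robot, and variables do not carry over. Pictures are saved under pics/ and viewed, about 12 in all and at most 16, crops included, and the job is handed in when it is done.

Besides the shell and the picture viewer there is one more tool, called after ">>>" by a JSON object that holds its "fn" and its "kwargs", one argument or row to a line. apply_moves: Moves the arm, as the interface text tells. Its arguments: {"type":"object","properties":{"moves":{"type":"array"},"fingers":{"type":"number"}},"required":["moves"]}

```bash
mkdir -p pics; cat > h.py <<'E'
import numpy as np, cv2
from workcell import bot
from scipy.spatial.transform import Rotation as Ro
def cam(n):
    p,d=bot.camera(n); i=bot.camera_info(n)
    return p,d,np.array(i["camera_matrix"]),np.array(i["R"]),np.array(i["t"])
def cloud(d,K,R,t):
    v,u=np.mgrid[:d.shape[0],:d.shape[1]]
    X=np.stack([(u-K[0,2])/K[0,0]*d,(v-K[1,2])/K[1,1]*d,d],-1)
    W=(X-t)@R
    W[d<=0]=np.nan
    return W
def save(n,p): cv2.imwrite(f"pics/{n}.png",p[:,:,::-1])
def proj(X,K,R,t):
    c=R@np.array(X,float)+t; q=K@c; return q[:2]/q[2]
E
cat > a.py <<'E'
from h import *
s=bot.observe(); print({k:np.round(v,3).tolist() for k,v in s.items()})
P=[]
for n in("top","scene"):
    p,d,K,R,t=cam(n); W=cloud(d,K,R,t); np.savez(n,p=p,d=d,K=K,R=R,t=t,W=W)
    P.append(p); print(n,"campos",np.round(-R.T@t),K[0,0])
    for th in ["gauge","gauge_jaw","jaw_grip","nest","trivet","tray","tin_white","tin_green","tin_blue","tin_yellow","tin_red"]:
        for r in bot.place_of(th,n)[:3]:
            if r["score"]<.3: continue
            a,b=np.round(r["pixel"]).astype(int)
            print(th,round(r["score"],2),(a,b),np.round(W[min(max(a,0),383),min(max(b,0),511)],0))
save("both",np.hstack(P)[:, :]); save("top",P[0]);save("scene",P[1])
E
python3 a.py
```

```text
{'clock': 0.0, 'joints': [-1.25, 0.218, 1.615, -0.0, 1.311, -0.112], 'qd': [0.001, 0.0, -0.002, -0.001, -0.001, -0.001], 'effort': [0.0, -39.684, -30.385, -0.0, 0.01, -0.0], 'tool_pos': [261.902, -566.592, 229.974], 'tcp_rot': [-3.066, -0.674, 0.0], 'force': [-0.44, 0.434, -0.264], 'moment': [-0.015, 0.033, -0.005], 'grip_width': 85.289}
top campos [ 320.  -69. 1528.] 463.5986599699112
gauge 0.92 (np.int64(182), np.int64(240)) [612. -40.   4.]
jaw_grip 0.51 (np.int64(176), np.int64(214)) [611.  40. 101.]
nest 0.97 (np.int64(182), np.int64(240)) [612. -40.   4.]
trivet 0.89 (np.int64(196), np.int64(327)) [ 563. -322.   56.]
tray 0.68 (np.int64(183), np.int64(239)) [608. -37.   9.]
tray 0.58 (np.int64(197), np.int64(136)) [552. 305.   4.]
tin_white 0.95 (np.int64(190), np.int64(331)) [ 583. -334.   60.]
tin_green 0.89 (np.int64(277), np.int64(295)) [ 304. -222.   50.]
tin_green 0.77 (np.int64(236), np.int64(290)) [ 432. -205.   54.]
tin_green 0.68 (np.int64(243), np.int64(332)) [ 414. -339.   47.]
tin_blue 0.63 (np.int64(180), np.int64(240)) [618. -40.   7.]
tin_blue 0.57 (np.int64(229
[... 375 characters left out ...]
. -37.  10.]
nest 0.63 (np.int64(276), np.int64(188)) [ 593. -352.   58.]
trivet 0.66 (np.int64(273), np.int64(188)) [ 587. -347.   58.]
trivet 0.65 (np.int64(208), np.int64(284)) [616. -35.  13.]
tray 0.79 (np.int64(133), np.int64(344)) [568. 289.   5.]
tray 0.64 (np.int64(274), np.int64(188)) [ 589. -349.   57.]
tin_white 0.6 (np.int64(280), np.int64(193)) [ 611. -352.   62.]
tin_green 0.95 (np.int64(238), np.int64(147)) [ 439. -354.   49.]
tin_green 0.88 (np.int64(244), np.int64(83)) [ 338. -474.   50.]
tin_green 0.81 (np.int64(211), np.int64(194)) [ 465. -219.   46.]
tin_blue 0.66 (np.int64(129), np.int64(292)) [466. 165.  47.]
tin_red 0.64 (np.int64(154), np.int64(262)) [463.  41.  41.]
```

```bash
python3 -c "
import cv2
a=cv2.imread('pics/top.png')[95:330,90:400]; cv2.imwrite('pics/topc.png',cv2.resize(a,None,fx=2.5,fy=2.5,interpolation=cv2.INTER_CUBIC))"
```

```text
(no output)
```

View pics/topc.png

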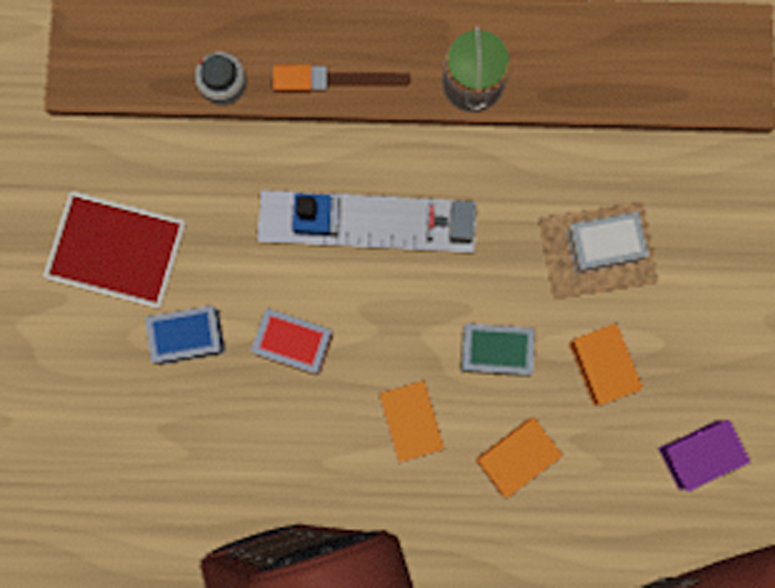

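View pics/scene.png

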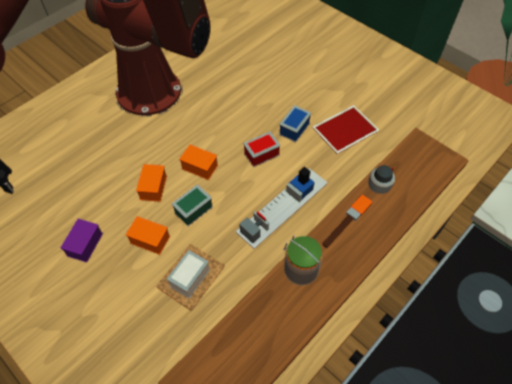

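The top crop shows green (498,350), blue (184,334) and red (291,342). Yellow is absent. The orange and purple boxes are look-alikes and I'll leave them alone. The white tin is on the trivet at (610,240), the gauge runs along world y with the jaw on the left (+y) and the anvil on the right, and the tray is at (115,250). Next I'll measure poses by colour.

```bash
cat >> h.py <<'E'
HUE={"red":[(0,8),(172,180)],"green":[(70,95)],"blue":[(100,120)]}
def plane(px,z,K,R,t):
    c=-R.T@t; r=np.c_[px,np.ones(len(px))]@np.linalg.inv(K).T@R
    return c+r*((z-c[2])/r[:,2])[:,None]
def rect(mask,z,c,off=(0,0)):
    """min-area rect of mask on plane z -> centre, long-axis angle, sizes"""
    K,R,t=c; v,u=np.nonzero(mask); X=plane(np.c_[u+off[0],v+off[1]].astype(float),z,K,R,t)[:,:2]
    (cx,cy),(w,h),a=cv2.minAreaRect(X.astype(np.float32)); a=np.radians(a)
    if w<h: a+=np.pi/2; w,h=h,w
    return np.round([*X.mean(0),cx,cy],1),round((a+np.pi/2)%np.pi-np.pi/2,3),(round(w),round(h))
def comps(m,lo=20):
    n,l,s,ce=cv2.connectedComponentsWithStats(m.astype(np.uint8))
    return [l==i for i in range(1,n) if s[i,4]>=lo]
def colmask(p,col):
    hsv=cv2.cvtColor(p,cv2.COLOR_RGB2HSV); H=hsv[...,0]; m=np.zeros(H.shape,bool)
    for a,b in HUE[col]: m|=(H>=a)&(H<b)
    return m&(hsv[...,1]>120)&(hsv[...,2]>50)
E
cat > m.py <<'E'
from h import *
for n in("top","scene"):
    D=np.load(n+".npz");p,W=D["p"],D["W"];c=D["K"],D["R"],D["t"]
    hsv=cv2.cvtColor(p,cv2.COLOR_RGB2HSV)
    for col in HUE:
        for m in comps(colmask(p,col),60):
            z=np.nanmedian(W[m][:,2]); x=np.nanmedian(W[m],0)
            if not(250<x[0]<720 and abs(x[1])<450): continue
            print(n,col,m.sum(),"z%.0f"%z,*rect(m,50 if z>30 else 6,c))
    lo=(hsv[...,1]<60)&(W[...,0]>350)&(W[...,0]<720)&(abs(W[...,1])<420)
    for m in comps(lo,60): print(n,"grey",m.sum(),"z%.0f"%np.nanmedian(W[m][:,2]),*rect(m,8 if m.sum()>1000 else 50,c))
    for m in comps(lo&(W[...,1]<-250),60):print(n,"white",*rect(m,58,c))
E
python3 m.py
python3 - <<'E'
import cv2
a=cv2.imread('pics/top.png')[165:205,185:290]; cv2.imwrite('pics/g.png',cv2.resize(a,None,fx=7,fy=7,interpolation=cv2.INTER_CUBIC))
E
```

```text
top red 1424 z6 [561.6 306.4 561.9 306.4] 1.338 (148, 108)
top red 292 z50 [441.9  63.  442.1  63.2] 1.276 (70, 41)
top blue 152 z50 [604.9  39.2 607.7  43.4] 0.025 (46, 46)
top blue 283 z50 [447.4 202.4 447.5 202.3] -1.369 (70, 41)
top grey 324 z8 [554.4 296.7 555.1 296. ] 1.338 (158, 119)
top grey 1537 z9 [606.4 -38.6 608.1 -28.7] 1.545 (291, 71)
top grey 567 z58 [ 581.1 -341.5  580.1 -340.2] -1.359 (100, 66)
top grey 258 z49 [444.4 198.6 445.6 199.8] -1.364 (95, 65)
top grey 219 z49 [441.1  61.2 442.   62.7] 1.277 (91, 59)
top grey 258 z50 [ 437.2 -200.6  438.3 -201.7] 1.544 (91, 61)
top white [ 579.7 -340.   578.7 -338.8] -1.359 (99, 66)
scene red 1301 z6 [559.9 305.6 559.3 306.9] 1.338 (146, 106)
scene red 301 z50 [440.1  62.3 440.   62.7] 1.28 (71, 44)
scene red 245 z24 [449.7  55.8 448.7  55.5] 0.796 (98, 63)
scene green 297 z51 [ 436.5 -203.2  436.1 -202.6] 1.533 (66, 37)
scene blue 243 z50 [445.5 201.5 445.3 201.7] -1.377 (68, 41)
scene blue 148 z25 [452.  183.8 440.4 201.4] -1.323 (83, 62)
scene blue 211 z49 [618.2  34.4 614.7  36.9] -0.056 (56, 53)
scene grey 204 z49 [452.  192.1 452.2 185.9] -1.368 (121, 64)
scene grey 93 z8 [627.1 265.5 621.1 266.5] -1.571 (161, 55)
scene grey 177 z49 [445.8  57.6 441.6  61.1] 1.271 (89, 60)
scene grey 2138 z10 [606.3 -45.3 602.5 -29.6] 1.545 (289, 79)
scene grey 315 z49 [ 443.  -207.8  439.2 -204.5] 1.528 (92, 63)
scene grey 962 z58 [ 580.1 -344.   580.5 -344.7] -1.35 (98, 65)
scene white [ 583.4 -345.7  583.8 -346.3] -1.35 (98, 65)
```

View pics/g.png

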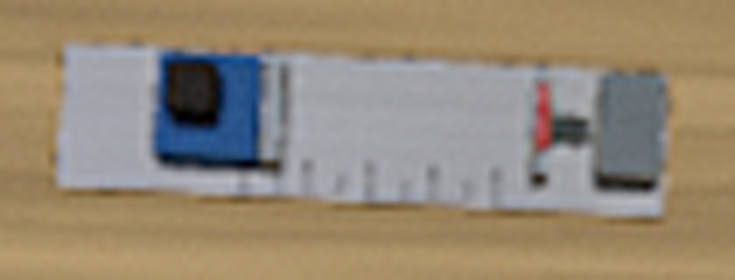

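```bash
cat > w.py <<'E'
from h import *
for n in("top","scene"):
    D=np.load(n+".npz");p,W=D["p"],D["W"];c=D["K"],D["R"],D["t"]
    hsv=cv2.cvtColor(p,cv2.COLOR_RGB2HSV)
    m=(hsv[...,1]<25)&(hsv[...,2]>200)&(W[...,1]<-250)&(W[...,0]>500)&(W[...,0]<680)&(W[...,1]>-430)
    for k in comps(m,60): print(n,"whitepanel",*rect(k,58,c))
    m=(hsv[...,2]<60)&(W[...,0]>550)&(W[...,0]<660)&(abs(W[...,1]+30)<160)&(W[...,2]>60)
    for k in comps(m,8): print(n,"handle",k.sum(),np.nanmedian(W[k][:,2]),*rect(k,95,c))
    m=colmask(p,"red")&(W[...,0]>550)&(W[...,0]<660)&(abs(W[...,1]+30)<160)
    for k in comps(m,3): print(n,"flag",k.sum(),np.nanmedian(W[k][:,2]),*rect(k,55,c))
    m=(hsv[...,0]>70)&(hsv[...,0]<95)&(hsv[...,1]>90)&(abs(W[...,0]-437)<60)&(abs(W[...,1]+203)<70)
    for k in comps(m,60): print(n,"green",k.sum(),*rect(k,50,c))
    m=(hsv[...,0]<22)&(hsv[...,1]>60)&(abs(W[...,0]-580)<95)&(W[...,1]<-230)&(W[...,1]>-440)&(W[...,2]>3)&(W[...,2]<16)
D=np.load("top.npz");c=D["K"],D["R"],D["t"]
print(plane(np.array([[185+x/7,165+y/7] for x,y in [(60,45),(58,187),(668,75),(663,215)]]),8,*c).round(1))
print(plane(np.array([[90+x/2.5,95+y/2.5] for x,y in [(540,217),(641,204),(657,278),(556,298)]]),8,*c).round(1))
E
python3 w.py
cat > go.py <<'E'
import sys; from h import *
# go.py x y z yaw : shift (cm) along current tool axes and turn about tool z
s=bot.observe(); x,y,z,yaw=map(float,sys.argv[1:5])
R=Ro.from_rotvec(s["tcp_rot"]).as_matrix(); cy=np.arctan2(R[1,0],R[0,0])
Rn=np.array([[np.cos(yaw),np.sin(yaw),0],[np.sin(yaw),-np.cos(yaw),0],[0,0,-1]])
d=np.array([x,y,z])-s["tool_pos"]
print("t%.1f pos"%s["clock"],np.round(s["tool_pos"],1),"yaw %.3f tilt %.3f"%(cy,np.arccos(-R[2,2])),"grip",round(s["grip_width"],1),"F",np.round(s["force"],1))
print("turn wz %.3f"%-(yaw-cy),"| shift cm in new axes",np.round(Rn.T@d/10,2),"| in old axes",np.round(R.T@d/10,2))
E
python3 go.py 606 43 160 1.545
```

```text
top handle 62 93.89194239917603 [605.4  46.4 605.2  46.6] 0.036 (26, 19)
top flag 14 58.60348927549708 [ 605.  -113.5  607.4 -113.9] 0.02 (26, 3)
top green 266 [ 439.  -202.3  439.1 -202.4] 1.513 (68, 40)
scene whitepanel [ 579.3 -343.1  579.2 -342.8] -1.353 (70, 42)
scene handle 120 85.56252223240145 [615.5  35.5 615.3  35. ] -1.003 (45, 27)
scene flag 25 56.492286901108095 [ 603.4 -112.8  602.7 -112.3] -0.099 (27, 6)
scene green 330 [ 436.7 -202.7  436.5 -201.8] 1.532 (67, 40)
[[ 643.4  116.2    8. ]
 [ 574.4  114.1    8. ]
 [ 636.1 -174.9    8. ]
 [ 568.2 -173.5    8. ]]
[[ 617.5 -260.5    8. ]
 [ 638.6 -395.5    8. ]
 [ 539.2 -415.7    8. ]
 [ 509.2 -282.2    8. ]]
t1.2 pos [ 262.2 -567.4  231.3] yaw 0.433 tilt 0.000 grip 85.2 F [0.3 0.4 0.4]
turn wz -1.112 | shift cm in new axes [61.9  32.8   7.13] | in old axes [ 56.81 -40.99   7.13]
```

>>> {"fn": "apply_moves", "kwargs": {
  "moves": [
    {"offset":[0,0,0],"delta_rot":[0,0,-0.111]},
    {"offset":[0,0,0],"delta_rot":[0,0,-0.111]},
    {"offset":[0,0,0],"delta_rot":[0,0,-0.111]},
    {"offset":[0,0,0],"delta_rot":[0,0,-0.111]},
    {"offset":[0,0,0],"delta_rot":[0,0,-0.111]},
    {"offset":[0,0,0],"delta_rot":[0,0,-0.111]},
    {"offset":[0,0,0],"delta_rot":[0,0,-0.111]},
    {"offset":[0,0,0],"delta_rot":[0,0,-0.111]},
    {"offset":[0,0,0],"delta_rot":[0,0,-0.111]},
    {"offset":[0,0,0],"delta_rot":[0,0,-0.113]}
  ],
  "fingers": 1
}}

```text
clock: 2.03
tool_pos: [262.2, -567.4, 231.3]
tcp_rot: [2.244, 2.199, -0.0]
force: [0.5, -0.6, 0.4]
grip_width: 85.2
```

>>> {"fn": "apply_moves", "kwargs": {
  "moves": [
    {"offset":[3.1,1.6,0],"delta_rot":[0,0,0]},
    {"offset":[3.1,1.6,0],"delta_rot":[0,0,0]},
    {"offset":[3.1,1.6,0],"delta_rot":[0,0,0]},
    {"offset":[3.1,1.6,0],"delta_rot":[0,0,0]},
    {"offset":[3.1,1.6,0],"delta_rot":[0,0,0]},
    {"offset":[3.1,1.6,0],"delta_rot":[0,0,0]},
    {"offset":[3.1,1.6,0],"delta_rot":[0,0,0]},
    {"offset":[3.1,1.6,0],"delta_rot":[0,0,0]},
    {"offset":[3.1,1.6,0],"delta_rot":[0,0,0]},
    {"offset":[3.1,1.6,0],"delta_rot":[0,0,0]},
    {"offset":[3.1,1.6,0],"delta_rot":[0,0,0]},
    {"offset":[3.1,1.6,0],"delta_rot":[0,0,0]}
  ]
}}

```text
clock: 3.03
tool_pos: [464.4, -198.9, 231.6]
tcp_rot: [2.25, 2.192, 0.0]
force: [1.5, -0.7, -0.4]
grip_width: 85.2
```

```bash
python3 go.py 606.5 46 62 1.545
```

```text
t3.0 pos [ 464.4 -198.9  231.6] yaw 1.545 tilt 0.001 grip 85.2 F [ 1.5 -0.7 -0.4]
turn wz -0.000 | shift cm in new axes [24.85 13.58 16.96] | in old axes [24.86 13.56 16.96]
```

>>> {"fn": "apply_moves", "kwargs": {
  "moves": [
    {"offset":[3.1,1.7,0],"delta_rot":[0,0,0]},
    {"offset":[3.1,1.7,0],"delta_rot":[0,0,0]},
    {"offset":[3.1,1.7,0],"delta_rot":[0,0,0]},
    {"offset":[3.1,1.7,0],"delta_rot":[0,0,0]},
    {"offset":[3.1,1.7,1],"delta_rot":[0,0,0]},
    {"offset":[3.1,1.7,1],"delta_rot":[0,0,0]},
    {"offset":[3.1,1.7,2],"delta_rot":[0,0,0]},
    {"offset":[3.1,1.6,2],"delta_rot":[0,0,0]},
    {"offset":[0,0,3],"delta_rot":[0,0,0]},
    {"offset":[0,0,1],"delta_rot":[0,0,0]},
    {"offset":[0,0,0],"delta_rot":[0,0,0]},
    {"offset":[0,0,0],"delta_rot":[0,0,0]}
  ]
}}

```text
clock: 4.03
tool_pos: [604.4, 43.3, 130.8]
tcp_rot: [-2.25, -2.191, 0.003]
force: [-0.4, -0.2, -0.1]
grip_width: 85.5
```

```bash
python3 go.py 606.5 46 62 1.545; python3 - <<'E'
from h import *
p,d,K,R,t=cam("top"); a=p[150:260,185:340]; save("h1",cv2.resize(a,None,fx=5,fy=5,interpolation=cv2.INTER_CUBIC))
p,d,K,R,t=cam("scene");a=p[60:220,180:400]; cv2.imwrite("pics/h2.png",cv2.resize(a,None,fx=3,fy=3,interpolation=cv2.INTER_CUBIC)[:,:,::-1])
E
```

```text
t4.0 pos [604.4  43.3 130.8] yaw 1.544 tilt 0.002 grip 85.5 F [-0.4 -0.2 -0.1]
turn wz -0.001 | shift cm in new axes [0.28 0.21 6.88] | in old axes [0.28 0.22 6.88]
```

View pics/h2.png

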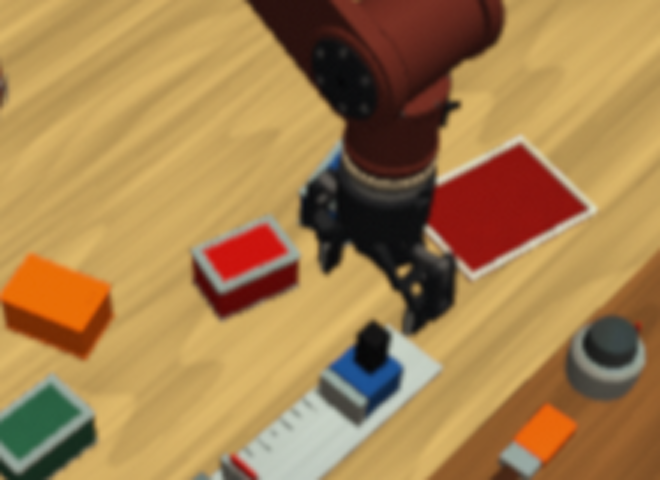

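The fingers straddle the handle, which is at about (372,345) in the crop. I'll descend and close on it.

>>> {"fn": "apply_moves", "kwargs": {
  "moves": [
    {"offset":[0.15,0.1,1.5],"delta_rot":[0,0,0]},
    {"offset":[0.15,0.1,1.5],"delta_rot":[0,0,0]},
    {"offset":[0,0,1.5],"delta_rot":[0,0,0]},
    {"offset":[0,0,1.5],"delta_rot":[0,0,0]},
    {"offset":[0,0,0.9],"delta_rot":[0,0,0]},
    {"offset":[0,0,0],"delta_rot":[0,0,0]}
  ]
}}

```text
clock: 4.63
tool_pos: [606.4, 46.1, 61.7]
tcp_rot: [-2.251, -2.19, 0.002]
force: [-0.7, 0.5, -0.5]
grip_width: 85.5
```

>>> {"fn": "apply_moves", "kwargs": {
  "moves": [
    {"offset":[0,0,0],"delta_rot":[0,0,0]},
    {"offset":[0,0,0],"delta_rot":[0,0,0]},
    {"offset":[0,0,0],"delta_rot":[0,0,0]},
    {"offset":[0,0,0],"delta_rot":[0,0,0]},
    {"offset":[0,0,0],"delta_rot":[0,0,0]},
    {"offset":[0,0,0],"delta_rot":[0,0,0]},
    {"offset":[0,0,0],"delta_rot":[0,0,0]},
    {"offset":[0,0,0],"delta_rot":[0,0,0]}
  ],
  "fingers": 0
}}

```text
clock: 5.3
tool_pos: [609.7, 46.8, 63.7]
tcp_rot: [2.248, 2.189, 0.006]
force: [5.3, -0.3, -1.0]
grip_width: 23.1
```

>>> {"fn": "apply_moves", "kwargs": {
  "moves": [
    {"offset":[0.6,0,0],"delta_rot":[0,0,0]},
    {"offset":[0.6,0,0],"delta_rot":[0,0,0]},
    {"offset":[0.6,0,0],"delta_rot":[0,0,0]},
    {"offset":[0.6,0,0],"delta_rot":[0,0,0]},
    {"offset":[0.4,0,0],"delta_rot":[0,0,0]},
    {"offset":[0.3,0,0],"delta_rot":[0,0,0]}
  ]
}}

```text
clock: 5.8
tool_pos: [610.6, 77.3, 63.8]
tcp_rot: [2.247, 2.189, 0.005]
force: [5.5, -2.4, 1.0]
grip_width: 22.7
```

>>> {"fn": "apply_moves", "kwargs": {
  "moves": [
    {"offset":[0.2,0.2,0],"delta_rot":[0,0,0]},
    {"offset":[0.2,0.2,0],"delta_rot":[0,0,0]},
    {"offset":[0.2,0,0],"delta_rot":[0,0,0]},
    {"offset":[0.2,0,0],"delta_rot":[0,0,0]}
  ]
}}

```text
clock: 6.13
tool_pos: [610.6, 80.3, 63.6]
tcp_rot: [2.245, 2.192, -0.018]
force: [-8.3, -20.7, 11.7]
grip_width: 23.2
```

>>> {"fn": "apply_moves", "kwargs": {
  "moves": [
    {"offset":[0.2,0,0],"delta_rot":[0,0,0]},
    {"offset":[0.2,0,0],"delta_rot":[0,0,0]},
    {"offset":[0,0,0],"delta_rot":[0,0,0]}
  ]
}}

```text
clock: 6.38
tool_pos: [610.6, 80.3, 63.6]
tcp_rot: [2.241, 2.19, -0.025]
force: [-9.2, -25.9, 11.3]
grip_width: 23.1
```

>>> {"fn": "apply_moves", "kwargs": {
  "moves": [
    {"offset":[-0.25,-0.1,0],"delta_rot":[0,0,0]},
    {"offset":[-0.25,-0.1,0],"delta_rot":[0,0,0]},
    {"offset":[0,0,0],"delta_rot":[0,0,0]},
    {"offset":[0,0,0],"delta_rot":[0,0,0]}
  ]
}}

```text
clock: 6.72
tool_pos: [610.6, 80.3, 63.6]
tcp_rot: [2.245, 2.19, -0.009]
force: [-1.4, -11.7, 5.4]
grip_width: 23.5
```

>>> {"fn": "apply_moves", "kwargs": {
  "moves": [
    {"offset":[0,0,0],"delta_rot":[0,0,0]},
    {"offset":[0,0,0],"delta_rot":[0,0,0]},
    {"offset":[0,0,0],"delta_rot":[0,0,0]},
    {"offset":[0,0,0],"delta_rot":[0,0,0]},
    {"offset":[0,0,0],"delta_rot":[0,0,0]},
    {"offset":[0,0,0],"delta_rot":[0,0,0]},
    {"offset":[0,0,-2],"delta_rot":[0,0,0]},
    {"offset":[0,0,-3],"delta_rot":[0,0,0]},
    {"offset":[0,0,-3],"delta_rot":[0,0,0]},
    {"offset":[0,0,-3],"delta_rot":[0,0,0]},
    {"offset":[0,0,0],"delta_rot":[0,0,0]},
    {"offset":[0,0,0],"delta_rot":[0,0,0]}
  ],
  "fingers": 1
}}

```text
clock: 7.72
tool_pos: [612.4, 85.1, 175.5]
tcp_rot: [2.247, 2.19, 0.007]
force: [0.3, 0.3, -1.0]
grip_width: 85.3
```

```bash
python3 go.py 437.5 -202.5 170 1.527
```

```text
t7.7 pos [612.4  85.1 175.5] yaw 1.545 tilt 0.006 grip 85.3 F [ 0.3  0.3 -1. ]
turn wz 0.018 | shift cm in new axes [-29.5  -16.21   0.55] | in old axes [-29.2  -16.75   0.44]
```

>>> {"fn": "apply_moves", "kwargs": {
  "moves": [
    {"offset":[-2.92,-1.67,0],"delta_rot":[0,0,0.018]},
    {"offset":[-2.95,-1.62,0],"delta_rot":[0,0,0]},
    {"offset":[-2.95,-1.62,0],"delta_rot":[0,0,0]},
    {"offset":[-2.95,-1.62,0],"delta_rot":[0,0,0]},
    {"offset":[-2.95,-1.62,0],"delta_rot":[0,0,0]},
    {"offset":[-2.95,-1.62,0],"delta_rot":[0,0,0]},
    {"offset":[-2.95,-1.62,0],"delta_rot":[0,0,0]},
    {"offset":[-2.95,-1.62,1],"delta_rot":[0,0,0]},
    {"offset":[-2.95,-1.62,2],"delta_rot":[0,0,0]},
    {"offset":[-2.95,-1.62,3],"delta_rot":[0,0,0]},
    {"offset":[0,0,1],"delta_rot":[0,0,0]},
    {"offset":[0,0,0],"delta_rot":[0,0,0]}
  ]
}}

```text
clock: 8.72
tool_pos: [432.3, -199.1, 99.7]
tcp_rot: [-2.266, -2.161, 0.003]
force: [0.4, 0.8, -0.8]
grip_width: 85.4
```

```bash
python3 go.py 437.5 -202.5 14 1.527
```

```text
t8.7 pos [ 432.3 -199.1   99.7] yaw 1.523 tilt 0.011 grip 85.4 F [ 0.4  0.8 -0.8]
turn wz -0.004 | shift cm in new axes [-0.31  0.54  8.57] | in old axes [-0.36  0.62  8.56]
```

```bash
sed -i 's/^print("turn wz.*/print("turn (tool, rad)",np.round(Ro.from_matrix(R.T@Rn).as_rotvec(),3),"| cm new axes",np.round(Rn.T@d\/10,2),"| old axes",np.round(R.T@d\/10,2))/' go.py; python3 go.py 437.5 -202.5 14 1.527
```

```text
t8.7 pos [ 432.3 -199.1   99.7] yaw 1.523 tilt 0.011 grip 85.4 F [ 0.4  0.8 -0.8]
turn (tool, rad) [-0.009 -0.006 -0.004] | cm new axes [-0.31  0.54  8.57] | old axes [-0.36  0.62  8.56]
```

>>> {"fn": "apply_moves", "kwargs": {
  "moves": [
    {"offset":[-0.3,0.5,0],"delta_rot":[-0.009,-0.006,-0.004]},
    {"offset":[0,0,1.5],"delta_rot":[0,0,0]},
    {"offset":[0,0,1.8],"delta_rot":[0,0,0]},
    {"offset":[0,0,1.8],"delta_rot":[0,0,0]},
    {"offset":[0,0,1.8],"delta_rot":[0,0,0]},
    {"offset":[0,0,1.6],"delta_rot":[0,0,0]},
    {"offset":[0,0,0],"delta_rot":[0,0,0]}
  ]
}}

```text
clock: 9.3
tool_pos: [441.8, -202.2, 17.6]
tcp_rot: [2.258, 2.175, 0.002]
force: [-0.2, 0.3, -0.2]
grip_width: 85.3
```

>>> {"fn": "apply_moves", "kwargs": {
  "moves": [
    {"offset":[0,0,0],"delta_rot":[0,0,0]},
    {"offset":[0,0,0],"delta_rot":[0,0,0]},
    {"offset":[0,0,0],"delta_rot":[0,0,0]},
    {"offset":[0,0,0],"delta_rot":[0,0,0]},
    {"offset":[0,0,0],"delta_rot":[0,0,0]},
    {"offset":[0,0,0],"delta_rot":[0,0,0]}
  ],
  "fingers": 0
}}

```text
clock: 9.8
tool_pos: [444.3, -205.1, 21.4]
tcp_rot: [2.255, 2.167, 0.006]
force: [0.4, 1.4, 5.1]
grip_width: 59.4
```

```bash
python3 go.py 606 -30 130 1.545
```

```text
t9.8 pos [ 444.3 -205.1   21.4] yaw 1.531 tilt 0.015 grip 59.4 F [0.4 1.4 5.1]
turn (tool, rad) [ 0.013  0.008 -0.014] | cm new axes [ 17.92  15.71 -10.86] | old axes [ 18.06  15.59 -10.79]
```

>>> {"fn": "apply_moves", "kwargs": {
  "moves": [
    {"offset":[0,0,-2],"delta_rot":[0,0,0]},
    {"offset":[0,0,-3],"delta_rot":[0,0,0]},
    {"offset":[0,0,-3],"delta_rot":[0,0,0]},
    {"offset":[1,1,-2],"delta_rot":[0.013,0.008,-0.014]},
    {"offset":[2,2,-1],"delta_rot":[0,0,0]},
    {"offset":[2,2,0],"delta_rot":[0,0,0]},
    {"offset":[2,2,0],"delta_rot":[0,0,0]},
    {"offset":[2,2,0],"delta_rot":[0,0,0]},
    {"offset":[2,2,0],"delta_rot":[0,0,0]},
    {"offset":[2,2,0],"delta_rot":[0,0,0]},
    {"offset":[2,1,0],"delta_rot":[0,0,0]},
    {"offset":[2,1,0],"delta_rot":[0,0,0]}
  ]
}}

```text
clock: 10.8
tool_pos: [596.3, -36.8, 128.7]
tcp_rot: [-2.247, -2.189, 0.003]
force: [0.2, -0.4, -1.7]
grip_width: 59.0
```

>>> {"fn": "apply_moves", "kwargs": {
  "moves": [
    {"offset":[0,0,0],"delta_rot":[0,0,0]},
    {"offset":[0,0,0],"delta_rot":[0,0,0]},
    {"offset":[0,0,0],"delta_rot":[0,0,0]}
  ]
}}

```text
clock: 11.05
tool_pos: [595.1, -38.1, 128.7]
tcp_rot: [-2.246, -2.189, 0.005]
force: [-0.3, -0.3, -2.0]
grip_width: 59.1
```

```bash
python3 go.py 608.5 -34 30 1.545; python3 - <<'E'
from h import *
p,d,K,R,t=cam("scene");W=cloud(d,K,R,t)
hsv=cv2.cvtColor(p,cv2.COLOR_RGB2HSV)
m=(hsv[...,0]>70)&(hsv[...,0]<95)&(hsv[...,1]>90)&(W[...,2]>30)&(W[...,0]<680)
for k in comps(m,30): print(k.sum(),np.nanmedian(W[k],0),rect(k,np.nanmedian(W[k][:,2]),(K,R,t)))
save("held",np.hstack([p[100:330,100:420]]).repeat(2,0).repeat(2,1))
E
```

```text
t11.1 pos [595.1 -38.1 128.7] yaw 1.545 tilt 0.006 grip 59.1 F [-0.3 -0.3 -2. ]
turn (tool, rad) [-0.006 -0.002  0.   ] | cm new axes [0.44 1.32 9.87] | old axes [0.43 1.38 9.86]
70 [ 654.54630051 1098.77519497   53.15237703] (array([ 653.3, 1101.2,  650.7, 1105.5]), np.float64(-1.094), (84, 20))
236 [593.2466008  -51.86809705 157.20617123] (array([592.4, -49.6, 593.5, -46.8]), np.float64(1.536), (48, 41))
```

View pics/held.png

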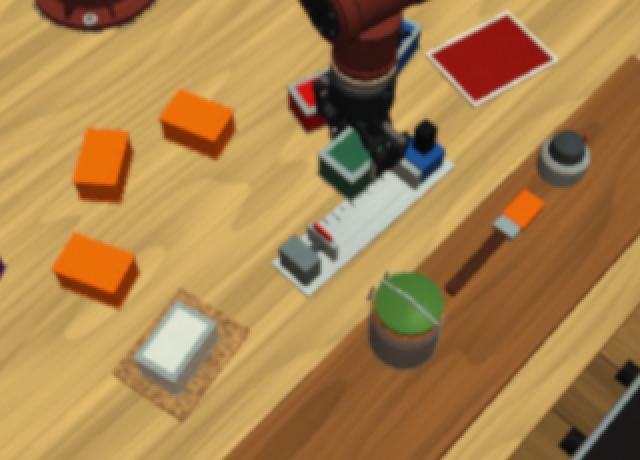

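Green is held (tin at about (347,160)) and lines up with the gauge bed. I'll lower it.

>>> {"fn": "apply_moves", "kwargs": {
  "moves": [
    {"offset":[0.4,0.7,0],"delta_rot":[-0.006,-0.002,0]},
    {"offset":[0,0.6,1],"delta_rot":[0,0,0]},
    {"offset":[0,0,2],"delta_rot":[0,0,0]},
    {"offset":[0,0,2],"delta_rot":[0,0,0]},
    {"offset":[0,0,2],"delta_rot":[0,0,0]},
    {"offset":[0,0,1.6],"delta_rot":[0,0,0]},
    {"offset":[0,0,0.6],"delta_rot":[0,0,0]},
    {"offset":[0,0,0.3],"delta_rot":[0,0,0]},
    {"offset":[0,0,0],"delta_rot":[0,0,0]},
    {"offset":[0,0,0],"delta_rot":[0,0,0]}
  ]
}}

```text
clock: 11.93
tool_pos: [610.3, -34.5, 35.2]
tcp_rot: [2.248, 2.19, 0.004]
force: [-0.3, 0.3, -2.5]
grip_width: 58.7
```

>>> {"fn": "apply_moves", "kwargs": {
  "moves": [
    {"offset":[0,-0.2,0.2],"delta_rot":[0,0,0]},
    {"offset":[0,0,0.2],"delta_rot":[0,0,0]},
    {"offset":[0,0,0.1],"delta_rot":[0,0,0]},
    {"offset":[0,0,0],"delta_rot":[0,0,0]},
    {"offset":[0,0,0],"delta_rot":[0,0,0]}
  ]
}}

```text
clock: 12.35
tool_pos: [607.7, -34.2, 29.8]
tcp_rot: [2.249, 2.191, 0.003]
force: [-0.6, -0.0, -2.1]
grip_width: 58.7
```

>>> {"fn": "apply_moves", "kwargs": {
  "moves": [
    {"offset":[0,0,0.15],"delta_rot":[0,0,0]},
    {"offset":[0,0,0.1],"delta_rot":[0,0,0]},
    {"offset":[0,0,0],"delta_rot":[0,0,0]}
  ]
}}

```text
clock: 12.6
tool_pos: [607.8, -34.0, 29.6]
tcp_rot: [2.249, 2.192, 0.002]
force: [-5.1, 1.8, 12.3]
grip_width: 59.0
```

>>> {"fn": "apply_moves", "kwargs": {
  "moves": [
    {"offset":[0,0,0],"delta_rot":[0,0,0]},
    {"offset":[0,0,0],"delta_rot":[0,0,0]},
    {"offset":[0,0,0],"delta_rot":[0,0,0]},
    {"offset":[0,0,0],"delta_rot":[0,0,0]},
    {"offset":[0,0,-1],"delta_rot":[0,0,0]},
    {"offset":[0,0,-3],"delta_rot":[0,0,0]},
    {"offset":[0,0,-3],"delta_rot":[0,0,0]},
    {"offset":[0,0,-3],"delta_rot":[0,0,0]},
    {"offset":[0,0,-2],"delta_rot":[0,0,0]},
    {"offset":[0,0,0],"delta_rot":[0,0,0]},
    {"offset":[0,0,0],"delta_rot":[0,0,0]}
  ],
  "fingers": 1
}}

```text
clock: 13.52
tool_pos: [608.6, -34.4, 149.3]
tcp_rot: [2.246, 2.189, 0.006]
force: [-0.7, -0.4, -0.3]
grip_width: 85.6
```

```bash
python3 go.py 610.5 80.3 64 1.545
```

```text
t13.5 pos [608.6 -34.4 149.3] yaw 1.545 tilt 0.006 grip 85.6 F [-0.7 -0.4 -0.3]
turn (tool, rad) [ 0.006  0.001 -0.   ] | cm new axes [11.47 -0.1   8.53] | old axes [11.48 -0.16  8.52]
```

>>> {"fn": "apply_moves", "kwargs": {
  "moves": [
    {"offset":[2.9,0,0],"delta_rot":[0.006,0.001,0]},
    {"offset":[2.9,0,0],"delta_rot":[0,0,0]},
    {"offset":[2.9,0,0],"delta_rot":[0,0,0]},
    {"offset":[2.9,0,0.5],"delta_rot":[0,0,0]},
    {"offset":[0.1,0,2],"delta_rot":[0,0,0]},
    {"offset":[0,0,2],"delta_rot":[0,0,0]},
    {"offset":[0,0,2],"delta_rot":[0,0,0]},
    {"offset":[0,0,2],"delta_rot":[0,0,0]},
    {"offset":[0,0,0],"delta_rot":[0,0,0]},
    {"offset":[0,0,0],"delta_rot":[0,0,0]},
    {"offset":[0,0,0],"delta_rot":[0,0,0]}
  ]
}}

```text
clock: 14.43
tool_pos: [609.6, 82.8, 61.6]
tcp_rot: [-2.247, -2.189, 0.004]
force: [0.6, 0.3, -0.0]
grip_width: 85.1
```

>>> {"fn": "apply_moves", "kwargs": {
  "moves": [
    {"offset":[0,0,0],"delta_rot":[0,0,0]},
    {"offset":[0,0,0],"delta_rot":[0,0,0]},
    {"offset":[0,0,0],"delta_rot":[0,0,0]},
    {"offset":[0,0,0],"delta_rot":[0,0,0]},
    {"offset":[0,0,0],"delta_rot":[0,0,0]},
    {"offset":[0,0,0],"delta_rot":[0,0,0]},
    {"offset":[0,0,0],"delta_rot":[0,0,0]},
    {"offset":[0,0,0],"delta_rot":[0,0,0]}
  ],
  "fingers": 0
}}

```text
clock: 15.1
tool_pos: [610.6, 82.9, 62.8]
tcp_rot: [-2.249, -2.191, 0.001]
force: [0.2, -0.3, 3.4]
grip_width: 23.3
```

```bash
python3 - <<'E'
from h import *
print(bot.observe()["tool_pos"],bot.observe()["force"])
p,d,K,R,t=cam("top");save("g2",cv2.resize(p[160:215,180:300],None,fx=6,fy=6,interpolation=cv2.INTER_CUBIC))
E
```

```text
[610.59019129  82.87150197  62.77969416] [ 0.18615473 -0.29561322  3.42827767]
```

View pics/g2.png

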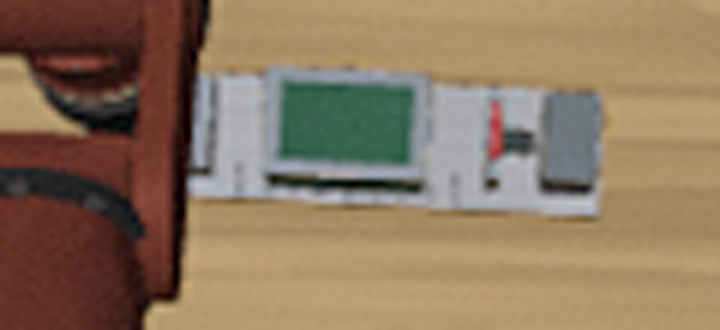

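Green stands squarely between the faces, with about 29 mm free at each end. I'll close the jaw 60 mm.

>>> {"fn": "apply_moves", "kwargs": {
  "moves": [
    {"offset":[-0.6,0,0],"delta_rot":[0,0,0]},
    {"offset":[-0.6,0,0],"delta_rot":[0,0,0]},
    {"offset":[-0.6,0,0],"delta_rot":[0,0,0]},
    {"offset":[-0.6,0,0],"delta_rot":[0,0,0]},
    {"offset":[-0.6,0,0],"delta_rot":[0,0,0]},
    {"offset":[-0.6,0,0],"delta_rot":[0,0,0]},
    {"offset":[-0.6,0,0],"delta_rot":[0,0,0]},
    {"offset":[-0.6,0,0],"delta_rot":[0,0,0]},
    {"offset":[-0.4,0,0],"delta_rot":[0,0,0]},
    {"offset":[-0.4,0,0],"delta_rot":[0,0,0]},
    {"offset":[-0.4,0,0],"delta_rot":[0,0,0]},
    {"offset":[0,0,0],"delta_rot":[0,0,0]}
  ]
}}

```text
clock: 16.15
tool_pos: [608.9, 22.4, 62.8]
tcp_rot: [-2.249, -2.19, 0.001]
force: [-0.1, 0.7, 6.5]
grip_width: 23.7
```

```bash
cat > flag.py <<'E'
from h import *
s=bot.observe(); print("t",s["clock"],np.round(s["tool_pos"],1),"F",np.round(s["force"],1),"J~",round(82.9-s["tool_pos"][1],1))
for n in("top","scene"):
    p,d,K,R,t=cam(n); W=plane(np.array([[u,v] for v in range(384) for u in range(512)],float),55,K,R,t).reshape(384,512,3)
    hsv=cv2.cvtColor(p,cv2.COLOR_RGB2HSV)
    w=np.where(((hsv[...,0]<8)|(hsv[...,0]>170))&(abs(W[...,0]-606)<25)&(W[...,1]<-85)&(W[...,1]>-150),np.maximum(hsv[...,1].astype(float)-90,0),0)
    print(n,"flag y %.1f"%((w*W[...,1]).sum()/w.sum()),int(w.sum()))
E
python3 - <<'E'
import sys; sys.path.insert(0,'.'); from h import *
for n in("top","scene"):
    D=np.load(''+n+".npz");p=D["p"];K,R,t=D["K"],D["R"],D["t"]
    W=plane(np.array([[u,v] for v in range(384) for u in range(512)],float),55,K,R,t).reshape(384,512,3)
    hsv=cv2.cvtColor(p,cv2.COLOR_RGB2HSV)
    w=np.where(((hsv[...,0]<8)|(hsv[...,0]>170))&(abs(W[...,0]-606)<25)&(W[...,1]<-85)&(W[...,1]>-150),np.maximum(hsv[...,1].astype(float)-90,0),0)
    print(n,"REST flag y %.1f"%((w*W[...,1]).sum()/w.sum()),int(w.sum()))
E
python3 flag.py
```

```text
top REST flag y -113.4 793
scene REST flag y -113.0 2231
t 16.15 [608.9  22.4  62.8] F [-0.1  0.7  6.5] J~ 60.5
top flag y -113.3 874
scene flag y -113.0 2783
```

The flag has not moved at J=60.5, so green is sound. Another 7.5 mm of jaw travel is needed.

>>> {"fn": "apply_moves", "kwargs": {
  "moves": [
    {"offset":[-0.2,0,0],"delta_rot":[0,0,0]},
    {"offset":[-0.2,0,0],"delta_rot":[0,0,0]},
    {"offset":[-0.2,0,0],"delta_rot":[0,0,0]},
    {"offset":[-0.15,0,0],"delta_rot":[0,0,0]},
    {"offset":[0,0,0],"delta_rot":[0,0,0]},
    {"offset":[0,0,0],"delta_rot":[0,0,0]}
  ]
}}

```text
clock: 16.75
tool_pos: [608.8, 16.8, 62.8]
tcp_rot: [-2.248, -2.189, -0.002]
force: [1.1, 5.9, 6.0]
grip_width: 23.2
```

```bash
python3 flag.py
```

```text
t 16.75 [608.8  16.8  62.8] F [1.1 5.9 6. ] J~ 66.1
top flag y -119.4 709
scene flag y -118.7 2788
```

>>> {"fn": "apply_moves", "kwargs": {
  "moves": [
    {"offset":[-0.25,0,0],"delta_rot":[0,0,0]},
    {"offset":[0,0,0],"delta_rot":[0,0,0]},
    {"offset":[0,0,0],"delta_rot":[0,0,0]},
    {"offset":[0,0,0],"delta_rot":[0,0,0]},
    {"offset":[0,0,0],"delta_rot":[0,0,0]},
    {"offset":[0,0,0],"delta_rot":[0,0,0]},
    {"offset":[0,0,0],"delta_rot":[0,0,0]},
    {"offset":[0,0,0],"delta_rot":[0,0,0]},
    {"offset":[0,0,0],"delta_rot":[0,0,0]},
    {"offset":[0,0,0],"delta_rot":[0,0,0]},
    {"offset":[0,0,0],"delta_rot":[0,0,0]},
    {"offset":[0,0,0],"delta_rot":[0,0,0]}
  ]
}}

```text
clock: 17.85
tool_pos: [608.8, 14.8, 62.8]
tcp_rot: [-2.247, -2.188, -0.003]
force: [-0.5, 8.0, 5.6]
grip_width: 23.4
```

```bash
python3 flag.py
```

```text
t 17.85 [608.8  14.8  62.8] F [-0.5  8.   5.6] J~ 68.1
top flag y -120.2 799
scene flag y -120.6 2862
```

>>> {"fn": "apply_moves", "kwargs": {
  "moves": [
    {"offset":[0,0,0],"delta_rot":[0,0,0]},
    {"offset":[0,0,0],"delta_rot":[0,0,0]},
    {"offset":[0,0,0],"delta_rot":[0,0,0]},
    {"offset":[0,0,0],"delta_rot":[0,0,0]},
    {"offset":[0,0,0],"delta_rot":[0,0,0]},
    {"offset":[0,0,0],"delta_rot":[0,0,0]},
    {"offset":[0,0,0],"delta_rot":[0,0,0]},
    {"offset":[0,0,0],"delta_rot":[0,0,0]},
    {"offset":[0,0,0],"delta_rot":[0,0,0]},
    {"offset":[0,0,0],"delta_rot":[0,0,0]},
    {"offset":[0,0,0],"delta_rot":[0,0,0]},
    {"offset":[0,0,0],"delta_rot":[0,0,0]}
  ]
}}

```text
clock: 18.95
tool_pos: [608.7, 14.8, 62.8]
tcp_rot: [-2.247, -2.188, -0.003]
force: [0.0, 7.5, 5.4]
grip_width: 23.1
```

```bash
python3 flag.py
```

```text
t 18.95 [608.7  14.8  62.8] F [0.  7.5 5.4] J~ 68.1
top flag y -120.2 811
scene flag y -120.6 2853
```

>>> {"fn": "apply_moves", "kwargs": {
  "moves": [
    {"offset":[0.4,0,0],"delta_rot":[0,0,0]},
    {"offset":[0.8,0,0],"delta_rot":[0,0,0]},
    {"offset":[0.8,0,0],"delta_rot":[0,0,0]},
    {"offset":[0.8,0,0],"delta_rot":[0,0,0]},
    {"offset":[0.8,0,0],"delta_rot":[0,0,0]},
    {"offset":[0.8,0,0],"delta_rot":[0,0,0]},
    {"offset":[0.8,0,0],"delta_rot":[0,0,0]},
    {"offset":[0.8,0,0],"delta_rot":[0,0,0]},
    {"offset":[0.6,0,0],"delta_rot":[0,0,0]},
    {"offset":[0,0,0],"delta_rot":[0,0,0]},
    {"offset":[0,0,0],"delta_rot":[0,0,0]}
  ]
}}

```text
clock: 19.97
tool_pos: [610.5, 78.9, 62.8]
tcp_rot: [-2.248, -2.19, 0.001]
force: [-0.9, 1.8, 5.9]
grip_width: 23.3
```

>>> {"fn": "apply_moves", "kwargs": {
  "moves": [
    {"offset":[0,0,0],"delta_rot":[0,0,0]},
    {"offset":[0,0,0],"delta_rot":[0,0,0]},
    {"offset":[0,0,0],"delta_rot":[0,0,0]},
    {"offset":[0,0,0],"delta_rot":[0,0,0]},
    {"offset":[0,0,0],"delta_rot":[0,0,0]},
    {"offset":[0,0,0],"delta_rot":[0,0,0]},
    {"offset":[0,0,-2],"delta_rot":[0,0,0]},
    {"offset":[0,0,-3],"delta_rot":[0,0,0]},
    {"offset":[0,0,-3],"delta_rot":[0,0,0]},
    {"offset":[0,0,-1],"delta_rot":[0,0,0]},
    {"offset":[0,0,0],"delta_rot":[0,0,0]},
    {"offset":[0,0,0],"delta_rot":[0,0,0]}
  ],
  "fingers": 1
}}

```text
clock: 20.97
tool_pos: [610.2, 78.8, 152.1]
tcp_rot: [-2.248, -2.19, 0.002]
force: [-0.3, 0.8, -1.5]
grip_width: 85.6
```

```bash
cat > tin.py <<'E'
import sys; from h import *
# tin.py colour zTop : panel centre / yaw in both cameras
HUE["green"]=[(70,95)]
col,z=sys.argv[1],float(sys.argv[2])
for n in("top","scene"):
    p,d,K,R,t=cam(n);W=cloud(d,K,R,t)
    hsv=cv2.cvtColor(p,cv2.COLOR_RGB2HSV);m=np.zeros(d.shape,bool)
    for a,b in HUE[col]: m|=(hsv[...,0]>=a)&(hsv[...,0]<b)
    m&=(hsv[...,1]>90)&(abs(W[...,2]-z)<12)&(W[...,0]<690)&(abs(W[...,1])<450)&(W[...,0]>250)
    for k in comps(m,50): print(n,col,k.sum(),*rect(k,z,(K,R,t)))
E
python3 tin.py green 58; python3 go.py 608 -62 64 1.545
```

```text
top green 254 [607.5 -63.9 607.6 -64.5] 1.54 (68, 40)
scene green 344 [605.3 -64.7 605.2 -64.3] 1.543 (68, 40)
t21.1 pos [608.4  78.8 149.5] yaw 1.545 tilt 0.008 grip 85.2 F [ 0.2 -0.4 -0.1]
turn (tool, rad) [-0.008 -0.001 -0.   ] | cm new axes [-14.07   0.32   8.55] | old axes [-14.08   0.39   8.54]
```

>>> {"fn": "apply_moves", "kwargs": {
  "moves": [
    {"offset":[-3,0,0],"delta_rot":[-0.008,-0.001,0]},
    {"offset":[-3.6,0,0],"delta_rot":[0,0,0]},
    {"offset":[-3.9,0,0],"delta_rot":[0,0,0]},
    {"offset":[-3.9,0.2,0],"delta_rot":[0,0,0]},
    {"offset":[0,0,0],"delta_rot":[0,0,0]},
    {"offset":[0,0,2],"delta_rot":[0,0,0]},
    {"offset":[0,0,2],"delta_rot":[0,0,0]},
    {"offset":[0,0,0],"delta_rot":[0,0,0]}
  ]
}}

```text
clock: 21.73
tool_pos: [603.4, -64.3, 105.1]
tcp_rot: [-2.246, -2.186, 0.006]
force: [-1.9, 0.3, -1.3]
grip_width: 85.1
```

```bash
python3 go.py 608.3 -65 25 1.542
```

```text
t21.7 pos [603.4 -64.3 105.1] yaw 1.544 tilt 0.009 grip 85.1 F [-1.9  0.3 -1.3]
turn (tool, rad) [-0.008 -0.003  0.002] | cm new axes [-0.05  0.49  8.01] | old axes [-0.08  0.56  8.  ]
```

>>> {"fn": "apply_moves", "kwargs": {
  "moves": [
    {"offset":[0,0.2,2],"delta_rot":[0,0,0]},
    {"offset":[0,0,2],"delta_rot":[0,0,0]},
    {"offset":[0,0,2],"delta_rot":[0,0,0]},
    {"offset":[0,0,1.5],"delta_rot":[0,0,0]},
    {"offset":[0,0,0],"delta_rot":[0,0,0]},
    {"offset":[0,0,0],"delta_rot":[0,0,0]},
    {"offset":[0,0,0],"delta_rot":[0,0,0]}
  ]
}}

```text
clock: 22.32
tool_pos: [611.2, -65.0, 37.5]
tcp_rot: [2.247, 2.191, 0.005]
force: [0.6, -0.2, 0.2]
grip_width: 85.4
```

>>> {"fn": "apply_moves", "kwargs": {
  "moves": [
    {"offset":[0,0,0],"delta_rot":[0,0,0]},
    {"offset":[0,0,0],"delta_rot":[0,0,0]},
    {"offset":[0,0,0],"delta_rot":[0,0,0]},
    {"offset":[0,0,0],"delta_rot":[0,0,0]},
    {"offset":[0,0,0],"delta_rot":[0,0,0]},
    {"offset":[0,0,0],"delta_rot":[0,0,0]}
  ],
  "fingers": 0
}}

```text
clock: 22.82
tool_pos: [612.1, -65.5, 38.8]
tcp_rot: [2.247, 2.189, 0.007]
force: [-0.8, -0.1, 6.2]
grip_width: 58.5
```

>>> {"fn": "apply_moves", "kwargs": {
  "moves": [
    {"offset":[0,0,-1],"delta_rot":[0,0,0]},
    {"offset":[0,0,-2.5],"delta_rot":[0,0,0]},
    {"offset":[0,0,-3.5],"delta_rot":[0,0,0]},
    {"offset":[0,0,-3.5],"delta_rot":[0,0,0]},
    {"offset":[0,0,-2.5],"delta_rot":[0,0,0]},
    {"offset":[0,0,-1],"delta_rot":[0,0,0]},
    {"offset":[0,0,0],"delta_rot":[0,0,0]},
    {"offset":[0,0,0],"delta_rot":[0,0,0]}
  ]
}}

```text
clock: 23.48
tool_pos: [609.7, -65.2, 176.2]
tcp_rot: [2.249, 2.191, 0.004]
force: [-0.1, -0.9, -2.0]
grip_width: 58.6
```

```bash
python3 go.py 582 -343 130 1.787; python3 tin.py green 187
```

```text
t23.5 pos [609.7 -65.2 176.2] yaw 1.545 tilt 0.003 grip 58.6 F [-0.1 -0.9 -2. ]
turn (tool, rad) [ 0.003  0.    -0.242] | cm new axes [-26.54  -8.66   4.62] | old axes [-27.85  -2.06   4.61]
scene green 266 [602.6 -72.5 603.9 -68.7] 1.531 (51, 41)
```

>>> {"fn": "apply_moves", "kwargs": {
  "moves": [
    {"offset":[0,0,0],"delta_rot":[0,0,-0.121]},
    {"offset":[0,0,0],"delta_rot":[0,0,-0.121]},
    {"offset":[-2.9,-0.96,0],"delta_rot":[0,0,0]},
    {"offset":[-2.96,-0.96,0],"delta_rot":[0,0,0]},
    {"offset":[-2.96,-0.96,0],"delta_rot":[0,0,0]},
    {"offset":[-2.96,-0.96,0],"delta_rot":[0,0,0]},
    {"offset":[-2.96,-0.96,0],"delta_rot":[0,0,0]},
    {"offset":[-2.95,-0.96,0],"delta_rot":[0,0,0]},
    {"offset":[-2.95,-0.96,0],"delta_rot":[0,0,0]},
    {"offset":[-2.95,-0.96,0],"delta_rot":[0,0,0]},
    {"offset":[-2.95,-0.96,1],"delta_rot":[0,0,0]},
    {"offset":[0,0,2],"delta_rot":[0,0,0]}
  ]
}}

```text
clock: 24.58
tool_pos: [582.5, -350.2, 147.1]
tcp_rot: [1.969, 2.437, -0.001]
force: [0.7, -0.0, -1.3]
grip_width: 58.4
```

>>> {"fn": "apply_moves", "kwargs": {
  "moves": [
    {"offset":[0,0,1.6],"delta_rot":[0,0,0]},
    {"offset":[0,0,1.5],"delta_rot":[0,0,0]},
    {"offset":[0,0,0],"delta_rot":[0,0,0]},
    {"offset":[0,0,0],"delta_rot":[0,0,0]},
    {"offset":[0,0,0],"delta_rot":[0,0,0]}
  ]
}}

```text
clock: 25.0
tool_pos: [583.1, -342.5, 115.6]
tcp_rot: [1.966, 2.447, 0.004]
force: [-0.2, 0.0, -2.1]
grip_width: 58.6
```

```bash
python3 go.py 582 -343.5 91 1.787; python3 - <<'E'
from h import *
p,d,K,R,t=cam("scene");save("c1",cv2.resize(p[200:320,110:260],None,fx=4,fy=4,interpolation=cv2.INTER_CUBIC))
E
```

```text
t25.0 pos [ 583.1 -342.5  115.6] yaw 1.788 tilt 0.004 grip 58.6 F [-0.2  0.  -2.1]
turn (tool, rad) [0.004 0.001 0.001] | cm new axes [-0.07 -0.13  2.46] | old axes [-0.07 -0.14  2.46]
```

View pics/c1.png

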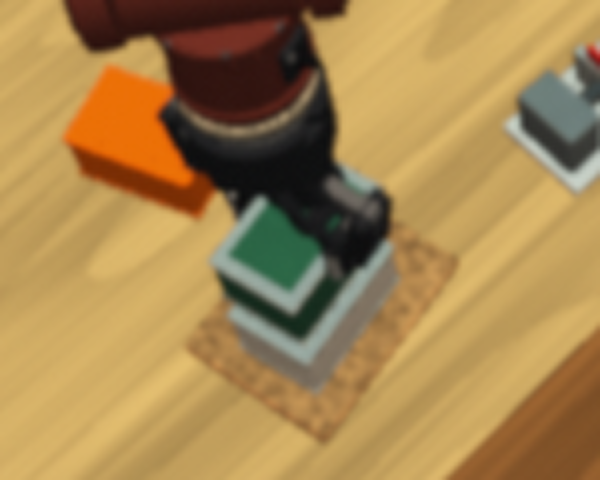

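Green hovers over white with its edges parallel and about aligned: corner (290,305) over (315,360). Lowering.

>>> {"fn": "apply_moves", "kwargs": {
  "moves": [
    {"offset":[0,-0.1,0.8],"delta_rot":[0,0,0]},
    {"offset":[0,0,0.8],"delta_rot":[0,0,0]},
    {"offset":[0,0,0.5],"delta_rot":[0,0,0]},
    {"offset":[0,0,0.2],"delta_rot":[0,0,0]},
    {"offset":[0,0,0],"delta_rot":[0,0,0]},
    {"offset":[0,0,0],"delta_rot":[0,0,0]},
    {"offset":[0,0,0],"delta_rot":[0,0,0]}
  ]
}}

```text
clock: 25.63
tool_pos: [582.3, -343.4, 93.1]
tcp_rot: [1.967, 2.445, 0.004]
force: [0.4, -0.9, -2.6]
grip_width: 58.2
```

>>> {"fn": "apply_moves", "kwargs": {
  "moves": [
    {"offset":[0,0,0.2],"delta_rot":[0,0,0]},
    {"offset":[0,0,0.1],"delta_rot":[0,0,0]},
    {"offset":[0,0,0.1],"delta_rot":[0,0,0]},
    {"offset":[0,0,0],"delta_rot":[0,0,0]},
    {"offset":[0,0,0],"delta_rot":[0,0,0]}
  ]
}}

```text
clock: 26.05
tool_pos: [582.1, -343.3, 88.9]
tcp_rot: [1.967, 2.445, 0.004]
force: [-0.0, 0.6, -1.2]
grip_width: 58.1
```

Just touching. I'll release, retreat and check.

>>> {"fn": "apply_moves", "kwargs": {
  "moves": [
    {"offset":[0,0,0.05],"delta_rot":[0,0,0]},
    {"offset":[0,0,0],"delta_rot":[0,0,0]}
  ]
}}

```text
clock: 26.22
tool_pos: [582.1, -343.3, 88.8]
tcp_rot: [1.967, 2.445, 0.004]
force: [-0.3, 1.3, 0.1]
grip_width: 58.6
```

>>> {"fn": "apply_moves", "kwargs": {
  "moves": [
    {"offset":[0,0,0],"delta_rot":[0,0,0]},
    {"offset":[0,0,0],"delta_rot":[0,0,0]},
    {"offset":[0,0,0],"delta_rot":[0,0,0]},
    {"offset":[0,0,0],"delta_rot":[0,0,0]},
    {"offset":[0,0,0],"delta_rot":[0,0,0]},
    {"offset":[0,0,-1],"delta_rot":[0,0,0]},
    {"offset":[0,0,-2],"delta_rot":[0,0,0]},
    {"offset":[0,0,-3],"delta_rot":[0,0,0]},
    {"offset":[0,0,-2],"delta_rot":[0,0,0]},
    {"offset":[2,-3,-1],"delta_rot":[0,0,0]},
    {"offset":[2,-3,0],"delta_rot":[0,0,0]},
    {"offset":[3,-2,0],"delta_rot":[0,0,0]}
  ],
  "fingers": 1
}}

```text
clock: 27.22
tool_pos: [488.0, -293.8, 180.4]
tcp_rot: [1.966, 2.441, 0.002]
force: [-0.1, 0.8, -0.6]
grip_width: 85.8
```

>>> {"fn": "apply_moves", "kwargs": {
  "moves": [
    {"offset":[3.8,0,0],"delta_rot":[0,0,0]},
    {"offset":[3.8,0,0],"delta_rot":[0,0,0]},
    {"offset":[3.8,0,0],"delta_rot":[0,0,0]},
    {"offset":[3.8,0,0],"delta_rot":[0,0,0]},
    {"offset":[3.8,0,0],"delta_rot":[0,0,0]},
    {"offset":[3.8,0,0],"delta_rot":[0,0,0]},
    {"offset":[0,0,0],"delta_rot":[0,0,0]}
  ]
}}

```text
clock: 27.8
tool_pos: [437.6, -63.9, 177.8]
tcp_rot: [1.963, 2.453, 0.007]
force: [-0.0, 0.2, -0.1]
grip_width: 85.3
```

```bash
python3 tin.py green 108; python3 tin.py blue 50;python3 tin.py red 50; python3 go.py 449 200 130 1.768
```

```text
top green 273 [ 581.9 -342.1  582.2 -342.2] -1.347 (68, 39)
scene green 488 [ 579.9 -342.6  579.7 -342.1] -1.363 (69, 41)
top blue 148 [604.1  67.1 608.3  71.7] -0.033 (51, 47)
top blue 297 [447.6 202.6 447.7 202.5] -1.37 (70, 43)
scene blue 259 [445.7 201.3 445.5 202. ] -1.365 (71, 43)
scene blue 201 [615.9  64.3 612.   67.2] 0.031 (51, 49)
top red 306 [480.5  61.5 480.5  61.2] 1.275 (72, 44)
scene red 320 [478.5  61.  478.3  61.3] 1.272 (72, 44)
t28.1 pos [440.4 -70.5 178.3] yaw 1.785 tilt 0.005 grip 85.3 F [ 0.6 -0.1 -0.7]
turn (tool, rad) [0.005 0.002 0.017] | cm new axes [26.35  6.15  4.83] | old axes [26.25  6.58  4.81]
```

Green sits on the column, within about 2 mm of white. Red has been knocked to (479,61). Now blue.

>>> {"fn": "apply_moves", "kwargs": {
  "moves": [
    {"offset":[3.28,0.8,0],"delta_rot":[0.005,0.002,0.011]},
    {"offset":[3.28,0.8,0],"delta_rot":[0,0,0]},
    {"offset":[3.28,0.8,0],"delta_rot":[0,0,0]},
    {"offset":[3.28,0.8,0],"delta_rot":[0,0,0]},
    {"offset":[3.28,0.8,0],"delta_rot":[0,0,0]},
    {"offset":[3.28,0.8,0],"delta_rot":[0,0,0]},
    {"offset":[3.28,0.8,1],"delta_rot":[0,0,0]},
    {"offset":[3.3,0.7,2],"delta_rot":[0,0,0]},
    {"offset":[0,0,2],"delta_rot":[0,0,0]},
    {"offset":[0,0,2],"delta_rot":[0,0,0]},
    {"offset":[0,0,0],"delta_rot":[0,0,0]},
    {"offset":[0,0,0],"delta_rot":[0,0,0]}
  ]
}}

```text
clock: 29.1
tool_pos: [447.0, 199.7, 106.7]
tcp_rot: [-1.982, -2.433, 0.005]
force: [0.1, 0.4, 0.7]
grip_width: 85.3
```

```bash
python3 go.py 448.8 201 18 1.774
```

```text
t29.1 pos [447.  199.7 106.7] yaw 1.774 tilt 0.005 grip 85.3 F [0.1 0.4 0.7]
turn (tool, rad) [-0.005 -0.001  0.   ] | cm new axes [0.09 0.21 8.87] | old axes [0.08 0.25 8.87]
```

>>> {"fn": "apply_moves", "kwargs": {
  "moves": [
    {"offset":[0.1,0.1,1.5],"delta_rot":[-0.005,-0.001,0]},
    {"offset":[0,0,2],"delta_rot":[0,0,0]},
    {"offset":[0,0,2],"delta_rot":[0,0,0]},
    {"offset":[0,0,2],"delta_rot":[0,0,0]},
    {"offset":[0,0,1.4],"delta_rot":[0,0,0]},
    {"offset":[0,0,0],"delta_rot":[0,0,0]},
    {"offset":[0,0,0],"delta_rot":[0,0,0]},
    {"offset":[0,0,0],"delta_rot":[0,0,0]}
  ]
}}

```text
clock: 29.77
tool_pos: [450.6, 202.0, 20.7]
tcp_rot: [1.981, 2.433, 0.009]
force: [-0.6, -0.2, -0.3]
grip_width: 85.4
```

>>> {"fn": "apply_moves", "kwargs": {
  "moves": [
    {"offset":[0,0,0],"delta_rot":[0,0,0]},
    {"offset":[0,0,0],"delta_rot":[0,0,0]},
    {"offset":[0,0,0],"delta_rot":[0,0,0]},
    {"offset":[0,0,0],"delta_rot":[0,0,0]},
    {"offset":[0,0,0],"delta_rot":[0,0,0]},
    {"offset":[0,0,0],"delta_rot":[0,0,0]}
  ],
  "fingers": 0
}}

```text
clock: 30.27
tool_pos: [449.9, 202.3, 20.6]
tcp_rot: [1.98, 2.434, 0.008]
force: [0.2, -1.0, 5.2]
grip_width: 59.2
```

>>> {"fn": "apply_moves", "kwargs": {
  "moves": [
    {"offset":[0,0,-1],"delta_rot":[0,0,0]},
    {"offset":[0,0,-2.5],"delta_rot":[0,0,0]},
    {"offset":[0,0,-3.5],"delta_rot":[0,0,0]},
    {"offset":[0,0,-3.5],"delta_rot":[0,0,0]},
    {"offset":[0,0,-2.5],"delta_rot":[0,0,0]},
    {"offset":[0,0,-1],"delta_rot":[0,0,0]},
    {"offset":[0,0,0],"delta_rot":[0,0,0]},
    {"offset":[0,0,0],"delta_rot":[0,0,0]}
  ]
}}

```text
clock: 30.93
tool_pos: [447.4, 201.7, 158.4]
tcp_rot: [1.981, 2.436, 0.004]
force: [-0.5, -0.1, -2.7]
grip_width: 58.7
```

```bash
python3 go.py 608 -34 150 1.545
```

```text
t30.9 pos [447.4 201.7 158.4] yaw 1.776 tilt 0.003 grip 58.7 F [-0.5 -0.1 -2.7]
turn (tool, rad) [ 0.003 -0.     0.231] | cm new axes [-23.15  16.67   0.84] | old axes [-26.35  10.92   0.87]
```

>>> {"fn": "apply_moves", "kwargs": {
  "moves": [
    {"offset":[0,0,0],"delta_rot":[0,0,0.115]},
    {"offset":[0,0,0],"delta_rot":[0,0,0.116]},
    {"offset":[-2.57,1.85,0],"delta_rot":[0,0,0]},
    {"offset":[-2.57,1.85,0],"delta_rot":[0,0,0]},
    {"offset":[-2.57,1.85,0],"delta_rot":[0,0,0]},
    {"offset":[-2.57,1.85,0],"delta_rot":[0,0,0]},
    {"offset":[-2.57,1.85,0],"delta_rot":[0,0,0]},
    {"offset":[-2.57,1.85,0],"delta_rot":[0,0,0]},
    {"offset":[-2.57,1.85,0],"delta_rot":[0,0,0]},
    {"offset":[-2.57,1.85,0],"delta_rot":[0,0,0]},
    {"offset":[-2.6,1.85,0],"delta_rot":[0,0,0]},
    {"offset":[0,0,1],"delta_rot":[0,0,0]}
  ]
}}

```text
clock: 31.93
tool_pos: [611.5, -39.3, 148.3]
tcp_rot: [2.25, 2.183, 0.005]
force: [0.9, 0.1, -1.4]
grip_width: 58.5
```

>>> {"fn": "apply_moves", "kwargs": {
  "moves": [
    {"offset":[0,0,2],"delta_rot":[0,0,0]},
    {"offset":[0,0,2],"delta_rot":[0,0,0]},
    {"offset":[0,0,2],"delta_rot":[0,0,0]},
    {"offset":[0,0,2],"delta_rot":[0,0,0]},
    {"offset":[0,0,0],"delta_rot":[0,0,0]},
    {"offset":[0,0,0],"delta_rot":[0,0,0]},
    {"offset":[0,0,0],"delta_rot":[0,0,0]}
  ]
}}

```text
clock: 32.52
tool_pos: [608.1, -33.7, 68.4]
tcp_rot: [2.25, 2.192, 0.003]
force: [0.7, -1.2, -2.6]
grip_width: 58.6
```

```bash
python3 go.py 608 -34 29 1.545
```

```text
t32.5 pos [608.1 -33.7  68.4] yaw 1.545 tilt 0.002 grip 58.6 F [ 0.7 -1.2 -2.6]
turn (tool, rad) [ 0.002 -0.001 -0.   ] | cm new axes [-0.03 -0.    3.94] | old axes [-0.03 -0.01  3.94]
```

>>> {"fn": "apply_moves", "kwargs": {
  "moves": [
    {"offset":[0,0,1.5],"delta_rot":[0,0,0]},
    {"offset":[0,0,1.5],"delta_rot":[0,0,0]},
    {"offset":[0,0,0.5],"delta_rot":[0,0,0]},
    {"offset":[0,0,0.2],"delta_rot":[0,0,0]},
    {"offset":[0,0,0.2],"delta_rot":[0,0,0]},
    {"offset":[0,0,0],"delta_rot":[0,0,0]},
    {"offset":[0,0,0],"delta_rot":[0,0,0]}
  ]
}}

```text
clock: 33.1
tool_pos: [609.8, -34.0, 31.4]
tcp_rot: [2.248, 2.19, 0.007]
force: [0.9, 0.5, -2.1]
grip_width: 58.8
```

>>> {"fn": "apply_moves", "kwargs": {
  "moves": [
    {"offset":[0,0,0.1],"delta_rot":[0,0,0]},
    {"offset":[0,0,0.1],"delta_rot":[0,0,0]},
    {"offset":[0,0,0],"delta_rot":[0,0,0]},
    {"offset":[0,0,0],"delta_rot":[0,0,0]}
  ]
}}

```text
clock: 33.43
tool_pos: [609.3, -33.9, 28.7]
tcp_rot: [2.248, 2.19, 0.006]
force: [-0.5, -0.2, -2.5]
grip_width: 59.4
```

>>> {"fn": "apply_moves", "kwargs": {
  "moves": [
    {"offset":[0,0,0.1],"delta_rot":[0,0,0]},
    {"offset":[0,0,0.05],"delta_rot":[0,0,0]},
    {"offset":[0,0,0],"delta_rot":[0,0,0]}
  ]
}}

```text
clock: 33.68
tool_pos: [609.3, -33.9, 28.7]
tcp_rot: [2.249, 2.191, 0.005]
force: [-4.4, -0.3, 6.8]
grip_width: 58.9
```

>>> {"fn": "apply_moves", "kwargs": {
  "moves": [
    {"offset":[0,0,0],"delta_rot":[0,0,0]},
    {"offset":[0,0,0],"delta_rot":[0,0,0]},
    {"offset":[0,0,0],"delta_rot":[0,0,0]},
    {"offset":[0,0,0],"delta_rot":[0,0,0]},
    {"offset":[0,0,-1],"delta_rot":[0,0,0]},
    {"offset":[0,0,-3],"delta_rot":[0,0,0]},
    {"offset":[0,0,-3],"delta_rot":[0,0,0]},
    {"offset":[0,0,-3],"delta_rot":[0,0,0]},
    {"offset":[0,0,-2],"delta_rot":[0,0,0]},
    {"offset":[0,0,0],"delta_rot":[0,0,0]},
    {"offset":[0,0,0],"delta_rot":[0,0,0]}
  ],
  "fingers": 1
}}

```text
clock: 34.6
tool_pos: [610.0, -34.2, 149.3]
tcp_rot: [2.246, 2.188, 0.009]
force: [-0.7, -0.1, 0.2]
grip_width: 85.5
```

```bash
python3 go.py 610.3 79 61.5 1.545
```

```text
t34.6 pos [610.  -34.2 149.3] yaw 1.545 tilt 0.008 grip 85.5 F [-0.7 -0.1  0.2]
turn (tool, rad) [ 0.008 -0.    -0.   ] | cm new axes [11.32 -0.26  8.78] | old axes [11.32 -0.34  8.78]
```

>>> {"fn": "apply_moves", "kwargs": {
  "moves": [
    {"offset":[2.9,-0.2,0],"delta_rot":[0.008,0,0]},
    {"offset":[2.9,0,0],"delta_rot":[0,0,0]},
    {"offset":[2.9,0,0],"delta_rot":[0,0,0]},
    {"offset":[2.62,0,0.5],"delta_rot":[0,0,0]},
    {"offset":[0,0,2],"delta_rot":[0,0,0]},
    {"offset":[0,0,2],"delta_rot":[0,0,0]},
    {"offset":[0,0,2],"delta_rot":[0,0,0]},
    {"offset":[0,0,2],"delta_rot":[0,0,0]},
    {"offset":[0,0,0],"delta_rot":[0,0,0]},
    {"offset":[0,0,0],"delta_rot":[0,0,0]},
    {"offset":[0,0,0],"delta_rot":[0,0,0]}
  ]
}}

```text
clock: 35.52
tool_pos: [608.8, 79.2, 61.7]
tcp_rot: [-2.247, -2.189, 0.005]
force: [0.4, 0.5, 0.3]
grip_width: 85.5
```

>>> {"fn": "apply_moves", "kwargs": {
  "moves": [
    {"offset":[0,0,0],"delta_rot":[0,0,0]},
    {"offset":[0,0,0],"delta_rot":[0,0,0]},
    {"offset":[0,0,0],"delta_rot":[0,0,0]},
    {"offset":[0,0,0],"delta_rot":[0,0,0]},
    {"offset":[0,0,0],"delta_rot":[0,0,0]},
    {"offset":[0,0,0],"delta_rot":[0,0,0]},
    {"offset":[0,0,0],"delta_rot":[0,0,0]},
    {"offset":[0,0,0],"delta_rot":[0,0,0]}
  ],
  "fingers": 0
}}

```text
clock: 36.18
tool_pos: [610.5, 79.2, 62.9]
tcp_rot: [-2.249, -2.191, 0.0]
force: [3.0, -0.1, 2.5]
grip_width: 23.1
```

```bash
python3 tin.py blue 58; python3 flag.py
```

```text
top blue 282 [609.6 -33.1 609.7 -32.9] -1.546 (68, 43)
scene blue 173 [616.6  59.6 614.5  65. ] -0.039 (47, 47)
scene blue 381 [607.6 -33.5 607.7 -33.2] 1.545 (71, 44)
t 36.2833 [610.5  79.3  62.9] F [ 3.5 -0.5  2.9] J~ 3.6
top flag y -113.4 744
scene flag y -113.0 2180
```

>>> {"fn": "apply_moves", "kwargs": {
  "moves": [
    {"offset":[-0.6,0.1,0],"delta_rot":[0,0,0]},
    {"offset":[-0.6,0,0],"delta_rot":[0,0,0]},
    {"offset":[-0.6,0,0],"delta_rot":[0,0,0]},
    {"offset":[-0.6,0,0],"delta_rot":[0,0,0]},
    {"offset":[-0.6,0,0],"delta_rot":[0,0,0]},
    {"offset":[-0.6,0,0],"delta_rot":[0,0,0]},
    {"offset":[-0.6,0,0],"delta_rot":[0,0,0]},
    {"offset":[-0.6,0,0],"delta_rot":[0,0,0]},
    {"offset":[-0.4,0,0],"delta_rot":[0,0,0]},
    {"offset":[-0.4,0,0],"delta_rot":[0,0,0]},
    {"offset":[0,0,0],"delta_rot":[0,0,0]},
    {"offset":[0,0,0],"delta_rot":[0,0,0]}
  ]
}}

```text
clock: 37.38
tool_pos: [609.0, 23.4, 62.9]
tcp_rot: [-2.248, -2.19, 0.002]
force: [0.8, 1.4, 6.4]
grip_width: 23.1
```

```bash
python3 flag.py
```

```text
t 37.3833 [609.   23.4  62.9] F [0.8 1.4 6.4] J~ 59.5
top flag y -113.3 810
scene flag y -112.5 2837
```

The flag is unmoved at J≈60, so blue is sound too. I'll press to about 8 mm and hold.

>>> {"fn": "apply_moves", "kwargs": {
  "moves": [
    {"offset":[-0.2,0,0],"delta_rot":[0,0,0]},
    {"offset":[-0.2,0,0],"delta_rot":[0,0,0]},
    {"offset":[-0.2,0,0],"delta_rot":[0,0,0]},
    {"offset":[-0.2,0,0],"delta_rot":[0,0,0]},
    {"offset":[-0.2,0,0],"delta_rot":[0,0,0]},
    {"offset":[-0.1,0,0],"delta_rot":[0,0,0]},
    {"offset":[0,0,0],"delta_rot":[0,0,0]},
    {"offset":[0,0,0],"delta_rot":[0,0,0]},
    {"offset":[0,0,0],"delta_rot":[0,0,0]},
    {"offset":[0,0,0],"delta_rot":[0,0,0]}
  ]
}}

```text
clock: 38.32
tool_pos: [608.7, 15.2, 62.9]
tcp_rot: [-2.246, -2.187, -0.003]
force: [1.0, 9.0, 6.3]
grip_width: 23.4
```

```bash
python3 flag.py
```

```text
t 38.3167 [608.7  15.2  62.9] F [1.  9.  6.3] J~ 67.7
top flag y -120.3 683
scene flag y -120.7 2800
```

>>> {"fn": "apply_moves", "kwargs": {
  "moves": [
    {"offset":[0,0,0],"delta_rot":[0,0,0]},
    {"offset":[0,0,0],"delta_rot":[0,0,0]},
    {"offset":[0,0,0],"delta_rot":[0,0,0]},
    {"offset":[0,0,0],"delta_rot":[0,0,0]},
    {"offset":[0,0,0],"delta_rot":[0,0,0]},
    {"offset":[0,0,0],"delta_rot":[0,0,0]},
    {"offset":[0,0,0],"delta_rot":[0,0,0]},
    {"offset":[0,0,0],"delta_rot":[0,0,0]},
    {"offset":[0,0,0],"delta_rot":[0,0,0]},
    {"offset":[0,0,0],"delta_rot":[0,0,0]},
    {"offset":[0,0,0],"delta_rot":[0,0,0]},
    {"offset":[0,0,0],"delta_rot":[0,0,0]}
  ]
}}

```text
clock: 39.42
tool_pos: [608.7, 15.1, 62.9]
tcp_rot: [-2.246, -2.187, -0.003]
force: [1.4, 8.2, 6.6]
grip_width: 23.4
```

```bash
python3 flag.py
```

```text
t 39.4167 [608.7  15.1  62.9] F [1.4 8.2 6.6] J~ 67.8
top flag y -120.3 670
scene flag y -120.7 2813
```

>>> {"fn": "apply_moves", "kwargs": {
  "moves": [
    {"offset":[0,0,0],"delta_rot":[0,0,0]},
    {"offset":[0,0,0],"delta_rot":[0,0,0]},
    {"offset":[0.4,0,0],"delta_rot":[0,0,0]},
    {"offset":[0.8,0,0],"delta_rot":[0,0,0]},
    {"offset":[0.8,0,0],"delta_rot":[0,0,0]},
    {"offset":[0.8,0,0],"delta_rot":[0,0,0]},
    {"offset":[0.8,0,0],"delta_rot":[0,0,0]},
    {"offset":[0.8,0,0],"delta_rot":[0,0,0]},
    {"offset":[0.8,0,0],"delta_rot":[0,0,0]},
    {"offset":[0.8,0,0],"delta_rot":[0,0,0]},
    {"offset":[0.5,0,0],"delta_rot":[0,0,0]},
    {"offset":[0,0,0],"delta_rot":[0,0,0]}
  ]
}}

```text
clock: 40.52
tool_pos: [610.4, 77.7, 62.9]
tcp_rot: [-2.247, -2.191, 0.003]
force: [0.6, 1.3, 5.2]
grip_width: 23.0
```

>>> {"fn": "apply_moves", "kwargs": {
  "moves": [
    {"offset":[0,0,0],"delta_rot":[0,0,0]},
    {"offset":[0,0,0],"delta_rot":[0,0,0]},
    {"offset":[0,0,0],"delta_rot":[0,0,0]},
    {"offset":[0,0,0],"delta_rot":[0,0,0]},
    {"offset":[0,0,0],"delta_rot":[0,0,0]},
    {"offset":[0,0,0],"delta_rot":[0,0,0]},
    {"offset":[0,0,-2],"delta_rot":[0,0,0]},
    {"offset":[0,0,-3],"delta_rot":[0,0,0]},
    {"offset":[0,0,-3],"delta_rot":[0,0,0]},
    {"offset":[0,0,-1],"delta_rot":[0,0,0]},
    {"offset":[0,0,0],"delta_rot":[0,0,0]},
    {"offset":[0,0,0],"delta_rot":[0,0,0]}
  ],
  "fingers": 1
}}

```text
clock: 41.52
tool_pos: [610.5, 77.2, 152.0]
tcp_rot: [-2.248, -2.19, 0.003]
force: [0.1, 0.1, -0.8]
grip_width: 85.7
```

```bash
python3 tin.py blue 58; python3 go.py 608.5 -65 105 1.545
```

```text
top blue 279 [608.8 -65.  608.9 -65.3] -1.545 (68, 39)
scene blue 179 [616.3  58.8 614.1  63. ] 1.541 (47, 47)
scene blue 395 [606.9 -65.2 606.8 -64.8] 1.545 (71, 43)
t41.6 pos [608.6  77.1 149.5] yaw 1.545 tilt 0.008 grip 85.6 F [-0.   0.1 -0.5]
turn (tool, rad) [-0.008 -0.001 -0.   ] | cm new axes [-14.21   0.35   4.45] | old axes [-14.21   0.39   4.44]
```

>>> {"fn": "apply_moves", "kwargs": {
  "moves": [
    {"offset":[-3,0,0],"delta_rot":[-0.008,-0.001,0]},
    {"offset":[-3.7,0,0],"delta_rot":[0,0,0]},
    {"offset":[-3.8,0,0],"delta_rot":[0,0,0]},
    {"offset":[-3.8,0.1,0],"delta_rot":[0,0,0]},
    {"offset":[0,0,0],"delta_rot":[0,0,0]},
    {"offset":[0,0,2],"delta_rot":[0,0,0]},
    {"offset":[0,0,2.4],"delta_rot":[0,0,0]},
    {"offset":[0,0,0],"delta_rot":[0,0,0]},
    {"offset":[0,0,0],"delta_rot":[0,0,0]},
    {"offset":[0,0,0],"delta_rot":[0,0,0]}
  ]
}}

```text
clock: 42.45
tool_pos: [607.3, -65.3, 107.2]
tcp_rot: [2.249, 2.192, 0.003]
force: [0.2, -0.3, 0.5]
grip_width: 85.0
```

```bash
python3 go.py 609.5 -66 28 1.545
```

```text
t42.5 pos [607.3 -65.3 107.2] yaw 1.545 tilt 0.002 grip 85.0 F [ 0.2 -0.3  0.5]
turn (tool, rad) [ 0.002 -0.     0.   ] | cm new axes [-0.07  0.22  7.92] | old axes [-0.07  0.2   7.92]
```

>>> {"fn": "apply_moves", "kwargs": {
  "moves": [
    {"offset":[-0.1,0.15,1.5],"delta_rot":[0,0,0]},
    {"offset":[0,0,2],"delta_rot":[0,0,0]},
    {"offset":[0,0,2],"delta_rot":[0,0,0]},
    {"offset":[0,0,1.6],"delta_rot":[0,0,0]},
    {"offset":[0,0,0.6],"delta_rot":[0,0,0]},
    {"offset":[0,0,0],"delta_rot":[0,0,0]},
    {"offset":[0,0,0],"delta_rot":[0,0,0]}
  ]
}}

```text
clock: 43.03
tool_pos: [610.5, -66.8, 32.0]
tcp_rot: [2.247, 2.19, 0.005]
force: [-0.1, -0.6, 0.4]
grip_width: 85.4
```

>>> {"fn": "apply_moves", "kwargs": {
  "moves": [
    {"offset":[0,0,0],"delta_rot":[0,0,0]},
    {"offset":[0,0,0],"delta_rot":[0,0,0]},
    {"offset":[0,0,0],"delta_rot":[0,0,0]},
    {"offset":[0,0,0],"delta_rot":[0,0,0]},
    {"offset":[0,0,0],"delta_rot":[0,0,0]},
    {"offset":[0,0,0],"delta_rot":[0,0,0]}
  ],
  "fingers": 0
}}

```text
clock: 43.53
tool_pos: [611.0, -67.0, 33.0]
tcp_rot: [2.247, 2.189, 0.006]
force: [-0.5, 1.1, 6.4]
grip_width: 58.8
```

>>> {"fn": "apply_moves", "kwargs": {
  "moves": [
    {"offset":[0,0,-1],"delta_rot":[0,0,0]},
    {"offset":[0,0,-2.5],"delta_rot":[0,0,0]},
    {"offset":[0,0,-3.5],"delta_rot":[0,0,0]},
    {"offset":[0,0,-3.5],"delta_rot":[0,0,0]},
    {"offset":[0,0,-3.5],"delta_rot":[0,0,0]},
    {"offset":[0,0,-2],"delta_rot":[0,0,0]},
    {"offset":[0,0,-1],"delta_rot":[0,0,0]},
    {"offset":[0,0,0],"delta_rot":[0,0,0]},
    {"offset":[0,0,0],"delta_rot":[0,0,0]}
  ]
}}

```text
clock: 44.28
tool_pos: [608.2, -66.7, 200.0]
tcp_rot: [2.249, 2.191, 0.003]
force: [0.2, 0.3, -3.0]
grip_width: 58.6
```

```bash
python3 go.py 582.3 -343.5 180 1.785
```

```text
t44.3 pos [608.2 -66.7 200. ] yaw 1.545 tilt 0.003 grip 58.6 F [ 0.2  0.3 -3. ]
turn (tool, rad) [ 0.003  0.    -0.24 ] | cm new axes [-26.5   -8.42   2.  ] | old axes [-27.74  -1.88   2.  ]
```

>>> {"fn": "apply_moves", "kwargs": {
  "moves": [
    {"offset":[0,0,0],"delta_rot":[0,0,-0.12]},
    {"offset":[0,0,0],"delta_rot":[0,0,-0.12]},
    {"offset":[-2.9,-0.94,0],"delta_rot":[0,0,0]},
    {"offset":[-2.95,-0.94,0],"delta_rot":[0,0,0]},
    {"offset":[-2.95,-0.94,0],"delta_rot":[0,0,0]},
    {"offset":[-2.95,-0.94,0],"delta_rot":[0,0,0]},
    {"offset":[-2.95,-0.94,0],"delta_rot":[0,0,0]},
    {"offset":[-2.95,-0.93,0],"delta_rot":[0,0,0]},
    {"offset":[-2.95,-0.93,0],"delta_rot":[0,0,0]},
    {"offset":[-2.95,-0.93,0],"delta_rot":[0,0,0]},
    {"offset":[-2.95,-0.93,0],"delta_rot":[0,0,0]},
    {"offset":[0,0,1],"delta_rot":[0,0,0]}
  ]
}}

```text
clock: 45.28
tool_pos: [581.4, -350.0, 189.3]
tcp_rot: [1.974, 2.438, -0.003]
force: [0.1, -0.4, -2.1]
grip_width: 58.7
```

>>> {"fn": "apply_moves", "kwargs": {
  "moves": [
    {"offset":[0,0,1.5],"delta_rot":[0,0,0]},
    {"offset":[0,0,1.5],"delta_rot":[0,0,0]},
    {"offset":[0,0,1],"delta_rot":[0,0,0]},
    {"offset":[0,0,0],"delta_rot":[0,0,0]},
    {"offset":[0,0,0],"delta_rot":[0,0,0]},
    {"offset":[0,0,0],"delta_rot":[0,0,0]}
  ]
}}

```text
clock: 45.78
tool_pos: [583.4, -343.2, 150.8]
tcp_rot: [1.969, 2.444, 0.003]
force: [0.3, -0.2, -0.4]
grip_width: 58.8
```

```bash
python3 go.py 582.3 -344 135 1.785; python3 - <<'E'
from h import *
p,d,K,R,t=cam("scene");save("c2",cv2.resize(p[190:310,110:260],None,fx=4,fy=4,interpolation=cv2.INTER_CUBIC))
E
```

```text
t45.8 pos [ 583.4 -343.2  150.8] yaw 1.786 tilt 0.004 grip 58.8 F [ 0.3 -0.2 -0.4]
turn (tool, rad) [0.004 0.001 0.001] | cm new axes [-0.05 -0.13  1.58] | old axes [-0.05 -0.13  1.58]
```

View pics/c2.png

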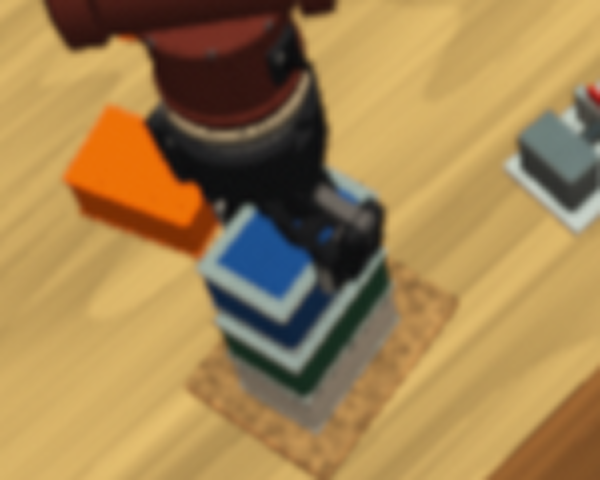

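Blue looks well aligned over the column. I'll check its height, because the force reading dropped.

```bash
python3 - <<'E'
from h import *
print(bot.observe()["force"],bot.observe()["grip_width"])
p,d,K,R,t=cam("scene");W=cloud(d,K,R,t);h=cv2.cvtColor(p,cv2.COLOR_RGB2HSV)
m=(h[...,0]>=100)&(h[...,0]<120)&(h[...,1]>120)&(W[...,1]<-250)&(W[...,2]>100)&(W[...,0]<700)
for k in comps(m,15): print(k.sum(),np.round(np.nanmedian(W[k],0)),np.nanpercentile(W[k][:,2],[5,50,95]).round())
E
```

```text
[-0.87300176  0.0126299  -1.78088044] 58.620983793394416
273 [ 586. -359.  177.] [175. 177. 206.]
120 [ 613. -377.  149.] [138. 149. 162.]
```

Its top is at 177 mm as expected, so it is held properly. Lowering.

>>> {"fn": "apply_moves", "kwargs": {
  "moves": [
    {"offset":[0,-0.1,0.7],"delta_rot":[0,0,0]},
    {"offset":[0,0,0.5],"delta_rot":[0,0,0]},
    {"offset":[0,0,0.3],"delta_rot":[0,0,0]},
    {"offset":[0,0,0],"delta_rot":[0,0,0]},
    {"offset":[0,0,0],"delta_rot":[0,0,0]},
    {"offset":[0,0,0],"delta_rot":[0,0,0]}
  ]
}}

```text
clock: 46.38
tool_pos: [582.2, -343.9, 135.8]
tcp_rot: [1.97, 2.444, 0.003]
force: [0.0, -0.4, -3.7]
grip_width: 58.9
```

>>> {"fn": "apply_moves", "kwargs": {
  "moves": [
    {"offset":[0,0,0.1],"delta_rot":[0,0,0]},
    {"offset":[0,0,0],"delta_rot":[0,0,0]},
    {"offset":[0,0,0],"delta_rot":[0,0,0]}
  ]
}}

```text
clock: 46.63
tool_pos: [582.3, -343.9, 135.0]
tcp_rot: [1.969, 2.443, 0.003]
force: [-0.6, 0.5, -3.6]
grip_width: 58.8
```

>>> {"fn": "apply_moves", "kwargs": {
  "moves": [
    {"offset":[0,0,0.1],"delta_rot":[0,0,0]},
    {"offset":[0,0,0.1],"delta_rot":[0,0,0]},
    {"offset":[0,0,0],"delta_rot":[0,0,0]},
    {"offset":[0,0,0],"delta_rot":[0,0,0]}
  ]
}}

```text
clock: 46.97
tool_pos: [582.4, -344.1, 133.1]
tcp_rot: [1.969, 2.443, 0.003]
force: [0.2, -0.3, -1.9]
grip_width: 58.7
```

>>> {"fn": "apply_moves", "kwargs": {
  "moves": [
    {"offset":[0,0,0.1],"delta_rot":[0,0,0]},
    {"offset":[0,0,0],"delta_rot":[0,0,0]},
    {"offset":[0,0,0],"delta_rot":[0,0,0]}
  ]
}}

```text
clock: 47.22
tool_pos: [582.5, -344.1, 133.0]
tcp_rot: [1.969, 2.443, 0.003]
force: [-2.8, 1.2, 3.9]
grip_width: 58.9
```

>>> {"fn": "apply_moves", "kwargs": {
  "moves": [
    {"offset":[0,0,0],"delta_rot":[0,0,0]},
    {"offset":[0,0,0],"delta_rot":[0,0,0]},
    {"offset":[0,0,0],"delta_rot":[0,0,0]},
    {"offset":[0,0,0],"delta_rot":[0,0,0]},
    {"offset":[0,0,0],"delta_rot":[0,0,0]},
    {"offset":[0,0,-1],"delta_rot":[0,0,0]},
    {"offset":[0,0,-2],"delta_rot":[0,0,0]},
    {"offset":[0,0,-3],"delta_rot":[0,0,0]},
    {"offset":[0,0,-2],"delta_rot":[0,0,0]},
    {"offset":[2,-3,-1],"delta_rot":[0,0,0]},
    {"offset":[2,-3,0],"delta_rot":[0,0,0]},
    {"offset":[3,-2,0],"delta_rot":[0,0,0]}
  ],
  "fingers": 1
}}

```text
clock: 48.22
tool_pos: [488.1, -294.2, 223.7]
tcp_rot: [1.969, 2.439, 0.001]
force: [-0.3, 0.9, 0.1]
grip_width: 85.4
```

>>> {"fn": "apply_moves", "kwargs": {
  "moves": [
    {"offset":[3.8,0,0],"delta_rot":[0,0,0]},
    {"offset":[3.8,0,0],"delta_rot":[0,0,0]},
    {"offset":[3.8,0,0],"delta_rot":[0,0,0]},
    {"offset":[3.8,0,0],"delta_rot":[0,0,0]},
    {"offset":[0,0,0],"delta_rot":[0,0,0]},
    {"offset":[0,0,0],"delta_rot":[0,0,0]},
    {"offset":[0,0,0],"delta_rot":[0,0,0]}
  ]
}}

```text
clock: 48.8
tool_pos: [457.1, -144.3, 222.3]
tcp_rot: [1.967, 2.443, 0.003]
force: [-0.2, 0.3, -1.0]
grip_width: 85.4
```

```bash
python3 tin.py blue 158;python3 tin.py red 50; python3 go.py 481.5 60.4 120 1.275
```

```text
top blue 322 [ 582.2 -341.7  582.1 -342. ] -1.347 (70, 42)
scene blue 576 [ 580.  -342.2  579.8 -341.6] -1.359 (72, 43)
top red 303 [480.4  61.7 480.7  61.7] 1.275 (71, 44)
scene red 319 [478.5  61.  478.3  61.3] 1.272 (72, 44)
t49.0 pos [ 457.  -145.1  221.6] yaw 1.783 tilt 0.004 grip 85.2 F [-0.5  1.   0.2]
turn (tool, rad) [0.004 0.    0.508] | cm new axes [20.37 -3.64 10.16] | old axes [19.58  6.69 10.16]
```

>>> {"fn": "apply_moves", "kwargs": {
  "moves": [
    {"offset":[0,0,0],"delta_rot":[0.004,0,0.102]},
    {"offset":[0,0,1],"delta_rot":[0,0,0.102]},
    {"offset":[0,0,1],"delta_rot":[0,0,0.102]},
    {"offset":[0,0,1],"delta_rot":[0,0,0.101]},
    {"offset":[0,0,1],"delta_rot":[0,0,0.101]},
    {"offset":[3.4,-0.6,1],"delta_rot":[0,0,0]},
    {"offset":[3.4,-0.6,1],"delta_rot":[0,0,0]},
    {"offset":[3.4,-0.6,1],"delta_rot":[0,0,0]},
    {"offset":[3.4,-0.6,1],"delta_rot":[0,0,0]},
    {"offset":[3.4,-0.6,1],"delta_rot":[0,0,0]},
    {"offset":[3.4,-0.6,1],"delta_rot":[0,0,0]},
    {"offset":[0,0,0],"delta_rot":[0,0,0]}
  ]
}}

```text
clock: 50.0
tool_pos: [480.2, 65.8, 119.0]
tcp_rot: [-2.517, -1.874, 0.003]
force: [-0.1, -0.5, -0.3]
grip_width: 85.7
```

>>> {"fn": "apply_moves", "kwargs": {
  "moves": [
    {"offset":[0,0,0],"delta_rot":[0,0,0]},
    {"offset":[0,0,0],"delta_rot":[0,0,0]},
    {"offset":[0,0,0],"delta_rot":[0,0,0]}
  ]
}}

```text
clock: 50.25
tool_pos: [481.8, 60.4, 121.6]
tcp_rot: [2.523, 1.869, -0.001]
force: [0.5, 0.2, 0.8]
grip_width: 85.3
```

```bash
python3 go.py 481.5 60.4 20 1.275; python3 tin.py red 50
```

```text
t50.2 pos [481.8  60.4 121.6] yaw 1.275 tilt 0.001 grip 85.3 F [0.5 0.2 0.8]
turn (tool, rad) [0.001 0.001 0.   ] | cm new axes [-1.000e-02 -3.000e-02  1.016e+01] | old axes [ 1.000e-02 -4.000e-02  1.016e+01]
scene red 312 [478.5  59.5 478.1  61.4] 1.263 (73, 45)
```

>>> {"fn": "apply_moves", "kwargs": {
  "moves": [
    {"offset":[0,0,1.5],"delta_rot":[0,0,0]},
    {"offset":[0,0,2],"delta_rot":[0,0,0]},
    {"offset":[0,0,2],"delta_rot":[0,0,0]},
    {"offset":[0,0,2],"delta_rot":[0,0,0]},
    {"offset":[0,0,1.6],"delta_rot":[0,0,0]},
    {"offset":[0,0,1],"delta_rot":[0,0,0]},
    {"offset":[0,0,0],"delta_rot":[0,0,0]},
    {"offset":[0,0,0],"delta_rot":[0,0,0]},
    {"offset":[0,0,0],"delta_rot":[0,0,0]}
  ]
}}

```text
clock: 51.1
tool_pos: [482.4, 61.2, 21.3]
tcp_rot: [2.522, 1.87, 0.002]
force: [-0.1, 0.6, -0.3]
grip_width: 85.5
```

>>> {"fn": "apply_moves", "kwargs": {
  "moves": [
    {"offset":[0,0,0],"delta_rot":[0,0,0]},
    {"offset":[0,0,0],"delta_rot":[0,0,0]},
    {"offset":[0,0,0],"delta_rot":[0,0,0]},
    {"offset":[0,0,0],"delta_rot":[0,0,0]},
    {"offset":[0,0,0],"delta_rot":[0,0,0]},
    {"offset":[0,0,0],"delta_rot":[0,0,0]}
  ],
  "fingers": 0
}}

```text
clock: 51.6
tool_pos: [482.5, 61.6, 21.6]
tcp_rot: [2.521, 1.871, 0.002]
force: [-0.4, 0.2, 6.6]
grip_width: 58.9
```

>>> {"fn": "apply_moves", "kwargs": {
  "moves": [
    {"offset":[0,0,-1],"delta_rot":[0,0,0]},
    {"offset":[0,0,-2.5],"delta_rot":[0,0,0]},
    {"offset":[0,0,-3.5],"delta_rot":[0,0,0]},
    {"offset":[0,0,-3.5],"delta_rot":[0,0,0]},
    {"offset":[0,0,-2.5],"delta_rot":[0,0,0]},
    {"offset":[0,0,-1],"delta_rot":[0,0,0]},
    {"offset":[0,0,0],"delta_rot":[0,0,0]},
    {"offset":[0,0,0],"delta_rot":[0,0,0]}
  ]
}}

```text
clock: 52.27
tool_pos: [480.5, 61.8, 159.5]
tcp_rot: [2.523, 1.872, -0.002]
force: [0.3, 0.4, -3.3]
grip_width: 58.9
```

```bash
python3 go.py 608 -34 150 1.545
```

```text
t52.3 pos [480.5  61.8 159.5] yaw 1.277 tilt 0.001 grip 58.9 F [ 0.3  0.4 -3.3]
turn (tool, rad) [-0.001  0.001 -0.268] | cm new axes [-9.24 12.99  0.95] | old axes [-5.47 14.98  0.94]
```

>>> {"fn": "apply_moves", "kwargs": {
  "moves": [
    {"offset":[0,0,0],"delta_rot":[0,0,-0.09]},
    {"offset":[0,0,0],"delta_rot":[0,0,-0.09]},
    {"offset":[0,0,0],"delta_rot":[0,0,-0.088]},
    {"offset":[-1.85,2.6,0],"delta_rot":[0,0,0]},
    {"offset":[-1.85,2.6,0],"delta_rot":[0,0,0]},
    {"offset":[-1.85,2.6,0],"delta_rot":[0,0,0]},
    {"offset":[-1.85,2.6,0],"delta_rot":[0,0,0]},
    {"offset":[-1.85,2.6,0],"delta_rot":[0,0,0]},
    {"offset":[0,0,1],"delta_rot":[0,0,0]},
    {"offset":[0,0,2],"delta_rot":[0,0,0]},
    {"offset":[0,0,2],"delta_rot":[0,0,0]},
    {"offset":[0,0,2],"delta_rot":[0,0,0]}
  ]
}}

```text
clock: 53.27
tool_pos: [606.1, -33.9, 85.6]
tcp_rot: [-2.247, -2.189, 0.007]
force: [-0.6, 0.2, -2.5]
grip_width: 59.2
```

>>> {"fn": "apply_moves", "kwargs": {
  "moves": [
    {"offset":[0,0,2],"delta_rot":[0,0,0]},
    {"offset":[0,0,0],"delta_rot":[0,0,0]},
    {"offset":[0,0,0],"delta_rot":[0,0,0]},
    {"offset":[0,0,0],"delta_rot":[0,0,0]}
  ]
}}

```text
clock: 53.6
tool_pos: [608.0, -34.0, 69.3]
tcp_rot: [-2.249, -2.192, 0.003]
force: [0.6, 0.4, -2.3]
grip_width: 58.8
```

```bash
python3 go.py 608 -34 29.6 1.545
```

```text
t53.6 pos [608.  -34.   69.3] yaw 1.545 tilt 0.002 grip 58.8 F [ 0.6  0.4 -2.3]
turn (tool, rad) [-0.002  0.001 -0.   ] | cm new axes [0.   0.   3.97] | old axes [0.   0.01 3.97]
```

>>> {"fn": "apply_moves", "kwargs": {
  "moves": [
    {"offset":[0,0,1.5],"delta_rot":[0,0,0]},
    {"offset":[0,0,1.5],"delta_rot":[0,0,0]},
    {"offset":[0,0,0.5],"delta_rot":[0,0,0]},
    {"offset":[0,0,0.2],"delta_rot":[0,0,0]},
    {"offset":[0,0,0.2],"delta_rot":[0,0,0]},
    {"offset":[0,0,0],"delta_rot":[0,0,0]},
    {"offset":[0,0,0],"delta_rot":[0,0,0]},
    {"offset":[0,0,0],"delta_rot":[0,0,0]}
  ]
}}

```text
clock: 54.27
tool_pos: [609.6, -34.3, 32.3]
tcp_rot: [2.249, 2.191, 0.001]
force: [0.4, 0.4, -1.6]
grip_width: 59.2
```

>>> {"fn": "apply_moves", "kwargs": {
  "moves": [
    {"offset":[0,0,0.1],"delta_rot":[0,0,0]},
    {"offset":[0,0,0.05],"delta_rot":[0,0,0]},
    {"offset":[0,0,0],"delta_rot":[0,0,0]}
  ]
}}

```text
clock: 54.52
tool_pos: [608.7, -34.2, 29.8]
tcp_rot: [2.25, 2.192, -0.001]
force: [0.6, 0.3, -2.4]
grip_width: 58.8
```

>>> {"fn": "apply_moves", "kwargs": {
  "moves": [
    {"offset":[0,0,0.1],"delta_rot":[0,0,0]},
    {"offset":[0,0,0.05],"delta_rot":[0,0,0]},
    {"offset":[0,0,0],"delta_rot":[0,0,0]}
  ]
}}

```text
clock: 54.77
tool_pos: [608.8, -34.2, 29.6]
tcp_rot: [-2.25, -2.192, 0.002]
force: [-3.0, 0.4, 5.4]
grip_width: 58.7
```

>>> {"fn": "apply_moves", "kwargs": {
  "moves": [
    {"offset":[0,0,0],"delta_rot":[0,0,0]},
    {"offset":[0,0,0],"delta_rot":[0,0,0]},
    {"offset":[0,0,0],"delta_rot":[0,0,0]},
    {"offset":[0,0,0],"delta_rot":[0,0,0]},
    {"offset":[0,0,-1],"delta_rot":[0,0,0]},
    {"offset":[0,0,-3],"delta_rot":[0,0,0]},
    {"offset":[0,0,-3],"delta_rot":[0,0,0]},
    {"offset":[0,0,-3],"delta_rot":[0,0,0]},
    {"offset":[0,0,-2],"delta_rot":[0,0,0]},
    {"offset":[0,0,0],"delta_rot":[0,0,0]},
    {"offset":[0,0,0],"delta_rot":[0,0,0]}
  ],
  "fingers": 1
}}

```text
clock: 55.68
tool_pos: [610.3, -34.4, 150.8]
tcp_rot: [2.247, 2.189, 0.003]
force: [-1.2, 0.3, -1.0]
grip_width: 85.3
```

```bash
python3 go.py 610.3 77.5 61.5 1.545
```

```text
t55.7 pos [610.3 -34.4 150.8] yaw 1.545 tilt 0.005 grip 85.3 F [-1.2  0.3 -1. ]
turn (tool, rad) [ 0.005  0.002 -0.   ] | cm new axes [11.18 -0.29  8.93] | old axes [11.2  -0.33  8.91]
```

>>> {"fn": "apply_moves", "kwargs": {
  "moves": [
    {"offset":[2.9,-0.15,0],"delta_rot":[0.005,0.002,0]},
    {"offset":[2.9,0,0],"delta_rot":[0,0,0]},
    {"offset":[2.9,0,0],"delta_rot":[0,0,0]},
    {"offset":[2.48,0,0.5],"delta_rot":[0,0,0]},
    {"offset":[0,0,2],"delta_rot":[0,0,0]},
    {"offset":[0,0,2],"delta_rot":[0,0,0]},
    {"offset":[0,0,2],"delta_rot":[0,0,0]},
    {"offset":[0,0,2.2],"delta_rot":[0,0,0]},
    {"offset":[0,0,0],"delta_rot":[0,0,0]},
    {"offset":[0,0,0],"delta_rot":[0,0,0]},
    {"offset":[0,0,0],"delta_rot":[0,0,0]}
  ]
}}

```text
clock: 56.6
tool_pos: [609.5, 77.7, 61.0]
tcp_rot: [-2.247, -2.189, 0.005]
force: [0.1, -0.4, 0.7]
grip_width: 85.6
```

>>> {"fn": "apply_moves", "kwargs": {
  "moves": [
    {"offset":[0,0,0],"delta_rot":[0,0,0]},
    {"offset":[0,0,0],"delta_rot":[0,0,0]},
    {"offset":[0,0,0],"delta_rot":[0,0,0]},
    {"offset":[0,0,0],"delta_rot":[0,0,0]},
    {"offset":[0,0,0],"delta_rot":[0,0,0]},
    {"offset":[0,0,0],"delta_rot":[0,0,0]},
    {"offset":[0,0,0],"delta_rot":[0,0,0]},
    {"offset":[0,0,0],"delta_rot":[0,0,0]}
  ],
  "fingers": 0
}}

```text
clock: 57.27
tool_pos: [610.4, 77.8, 62.2]
tcp_rot: [-2.248, -2.19, 0.003]
force: [-1.0, -0.3, 3.6]
grip_width: 22.9
```

```bash
python3 tin.py red 58; sed -i 's/82.9/82.9/' flag.py; python3 flag.py
```

```text
top red 293 [608.9 -34.9 608.7 -34.9] 1.545 (71, 44)
scene red 405 [607.  -35.3 606.7 -34.7] 1.546 (73, 45)
t 57.3667 [610.5  77.8  62.2] F [-1.5  0.4  5.5] J~ 5.1
top flag y -113.4 747
scene flag y -95.4 9063
```

>>> {"fn": "apply_moves", "kwargs": {
  "moves": [
    {"offset":[-0.6,0,0],"delta_rot":[0,0,0]},
    {"offset":[-0.6,0,0],"delta_rot":[0,0,0]},
    {"offset":[-0.6,0,0],"delta_rot":[0,0,0]},
    {"offset":[-0.6,0,0],"delta_rot":[0,0,0]},
    {"offset":[-0.6,0,0],"delta_rot":[0,0,0]},
    {"offset":[-0.6,0,0],"delta_rot":[0,0,0]},
    {"offset":[-0.6,0,0],"delta_rot":[0,0,0]},
    {"offset":[-0.5,0,0],"delta_rot":[0,0,0]},
    {"offset":[-0.4,0,0],"delta_rot":[0,0,0]},
    {"offset":[-0.4,0,0],"delta_rot":[0,0,0]},
    {"offset":[0,0,0],"delta_rot":[0,0,0]},
    {"offset":[0,0,0],"delta_rot":[0,0,0]}
  ]
}}

```text
clock: 58.47
tool_pos: [609.0, 23.0, 62.2]
tcp_rot: [-2.248, -2.189, 0.002]
force: [-1.6, 1.6, 5.5]
grip_width: 23.3
```

```bash
sed -i 's/<-85)/<-107.5)/' flag.py; python3 flag.py; python3 tin.py red 58
```

```text
t 58.4667 [609.   23.   62.2] F [-1.6  1.6  5.5] J~ 59.9
top flag y -113.4 813
scene flag y -112.9 2963
top red 291 [608.  -64.5 607.3 -63.8] -1.549 (71, 43)
scene red 420 [606.  -64.6 605.8 -64. ] 1.542 (73, 45)
```

Red is sound as well. I'll press and hold.

>>> {"fn": "apply_moves", "kwargs": {
  "moves": [
    {"offset":[-0.2,0,0],"delta_rot":[0,0,0]},
    {"offset":[-0.2,0,0],"delta_rot":[0,0,0]},
    {"offset":[-0.2,0,0],"delta_rot":[0,0,0]},
    {"offset":[-0.2,0,0],"delta_rot":[0,0,0]},
    {"offset":[-0.2,0,0],"delta_rot":[0,0,0]},
    {"offset":[-0.05,0,0],"delta_rot":[0,0,0]},
    {"offset":[0,0,0],"delta_rot":[0,0,0]},
    {"offset":[0,0,0],"delta_rot":[0,0,0]},
    {"offset":[0,0,0],"delta_rot":[0,0,0]},
    {"offset":[0,0,0],"delta_rot":[0,0,0]}
  ]
}}

```text
clock: 59.5
tool_pos: [608.7, 15.3, 62.2]
tcp_rot: [-2.246, -2.187, -0.003]
force: [-1.0, 8.0, 6.3]
grip_width: 23.0
```

```bash
python3 flag.py
```

```text
t 59.5 [608.7  15.3  62.2] F [-1.   8.   6.3] J~ 67.6
top flag y -120.2 804
scene flag y -120.5 2899
```

>>> {"fn": "apply_moves", "kwargs": {
  "moves": [
    {"offset":[0,0,0],"delta_rot":[0,0,0]},
    {"offset":[0,0,0],"delta_rot":[0,0,0]},
    {"offset":[0,0,0],"delta_rot":[0,0,0]},
    {"offset":[0,0,0],"delta_rot":[0,0,0]},
    {"offset":[0,0,0],"delta_rot":[0,0,0]},
    {"offset":[0,0,0],"delta_rot":[0,0,0]},
    {"offset":[0,0,0],"delta_rot":[0,0,0]},
    {"offset":[0,0,0],"delta_rot":[0,0,0]},
    {"offset":[0,0,0],"delta_rot":[0,0,0]},
    {"offset":[0,0,0],"delta_rot":[0,0,0]},
    {"offset":[0,0,0],"delta_rot":[0,0,0]},
    {"offset":[0,0,0],"delta_rot":[0,0,0]}
  ]
}}

```text
clock: 60.6
tool_pos: [608.7, 15.3, 62.2]
tcp_rot: [-2.246, -2.187, -0.003]
force: [-1.0, 7.9, 6.1]
grip_width: 22.9
```

```bash
python3 flag.py
```

```text
t 60.6 [608.7  15.3  62.2] F [-1.   7.9  6.1] J~ 67.6
top flag y -120.2 803
scene flag y -120.5 2909
```

>>> {"fn": "apply_moves", "kwargs": {
  "moves": [
    {"offset":[0,0,0],"delta_rot":[0,0,0]},
    {"offset":[0,0,0],"delta_rot":[0,0,0]},
    {"offset":[0.4,0,0],"delta_rot":[0,0,0]},
    {"offset":[0.8,0,0],"delta_rot":[0,0,0]},
    {"offset":[0.8,0,0],"delta_rot":[0,0,0]},
    {"offset":[0.8,0,0],"delta_rot":[0,0,0]},
    {"offset":[0.8,0,0],"delta_rot":[0,0,0]},
    {"offset":[0.8,0,0],"delta_rot":[0,0,0]},
    {"offset":[0.8,0,0],"delta_rot":[0,0,0]},
    {"offset":[0.8,0,0],"delta_rot":[0,0,0]},
    {"offset":[0.5,0,0],"delta_rot":[0,0,0]},
    {"offset":[0,0,0],"delta_rot":[0,0,0]}
  ]
}}

```text
clock: 61.7
tool_pos: [610.4, 78.0, 62.1]
tcp_rot: [-2.247, -2.19, 0.002]
force: [-1.0, 0.4, 4.4]
grip_width: 23.3
```

>>> {"fn": "apply_moves", "kwargs": {
  "moves": [
    {"offset":[0,0,0],"delta_rot":[0,0,0]},
    {"offset":[0,0,0],"delta_rot":[0,0,0]},
    {"offset":[0,0,0],"delta_rot":[0,0,0]},
    {"offset":[0,0,0],"delta_rot":[0,0,0]},
    {"offset":[0,0,0],"delta_rot":[0,0,0]},
    {"offset":[0,0,0],"delta_rot":[0,0,0]},
    {"offset":[0,0,-2],"delta_rot":[0,0,0]},
    {"offset":[0,0,-3],"delta_rot":[0,0,0]},
    {"offset":[0,0,-3],"delta_rot":[0,0,0]},
    {"offset":[0,0,-1],"delta_rot":[0,0,0]},
    {"offset":[0,0,0],"delta_rot":[0,0,0]},
    {"offset":[0,0,0],"delta_rot":[0,0,0]}
  ],
  "fingers": 1
}}

```text
clock: 62.7
tool_pos: [610.3, 77.1, 151.4]
tcp_rot: [-2.247, -2.19, 0.003]
force: [-0.7, -0.1, -0.4]
grip_width: 85.3
```

```bash
python3 tin.py red 58; python3 go.py 609 -65.5 105 1.545
```

```text
top red 288 [607.8 -65.2 607.3 -63.8] -1.549 (71, 43)
scene red 418 [606.  -64.9 605.8 -64.5] 1.542 (72, 45)
t62.8 pos [608.5  77.1 148.9] yaw 1.545 tilt 0.009 grip 85.4 F [-0.2  0.3 -0.8]
turn (tool, rad) [-0.009 -0.001 -0.   ] | cm new axes [-14.25   0.42   4.39] | old axes [-14.26   0.46   4.37]
```

>>> {"fn": "apply_moves", "kwargs": {
  "moves": [
    {"offset":[-3,0,0],"delta_rot":[-0.009,-0.001,0]},
    {"offset":[-3.7,0,0],"delta_rot":[0,0,0]},
    {"offset":[-3.8,0,0],"delta_rot":[0,0,0]},
    {"offset":[-3.8,0.1,0],"delta_rot":[0,0,0]},
    {"offset":[0,0,0],"delta_rot":[0,0,0]},
    {"offset":[0,0,2],"delta_rot":[0,0,0]},
    {"offset":[0,0,2.4],"delta_rot":[0,0,0]},
    {"offset":[0,0,0],"delta_rot":[0,0,0]},
    {"offset":[0,0,0],"delta_rot":[0,0,0]},
    {"offset":[0,0,0],"delta_rot":[0,0,0]}
  ]
}}

```text
clock: 63.63
tool_pos: [607.1, -65.3, 106.6]
tcp_rot: [2.249, 2.192, 0.003]
force: [0.2, 0.4, 0.7]
grip_width: 85.0
```

>>> {"fn": "apply_moves", "kwargs": {
  "moves": [
    {"offset":[-0.1,0.1,1.5],"delta_rot":[0,0,0]},
    {"offset":[0,0,2],"delta_rot":[0,0,0]},
    {"offset":[0,0,2],"delta_rot":[0,0,0]},
    {"offset":[0,0,1.6],"delta_rot":[0,0,0]},
    {"offset":[0,0,0.6],"delta_rot":[0,0,0]},
    {"offset":[0,0,0],"delta_rot":[0,0,0]},
    {"offset":[0,0,0],"delta_rot":[0,0,0]}
  ]
}}

```text
clock: 64.22
tool_pos: [609.8, -66.8, 31.3]
tcp_rot: [2.247, 2.19, 0.006]
force: [0.1, -1.1, -0.1]
grip_width: 85.4
```

>>> {"fn": "apply_moves", "kwargs": {
  "moves": [
    {"offset":[0,0,0],"delta_rot":[0,0,0]},
    {"offset":[0,0,0],"delta_rot":[0,0,0]},
    {"offset":[0,0,0],"delta_rot":[0,0,0]},
    {"offset":[0,0,0],"delta_rot":[0,0,0]},
    {"offset":[0,0,0],"delta_rot":[0,0,0]},
    {"offset":[0,0,0],"delta_rot":[0,0,0]}
  ],
  "fingers": 0
}}

```text
clock: 64.72
tool_pos: [610.5, -67.1, 32.4]
tcp_rot: [2.247, 2.189, 0.007]
force: [-0.6, 0.6, 6.1]
grip_width: 59.0
```

>>> {"fn": "apply_moves", "kwargs": {
  "moves": [
    {"offset":[0,0,-1],"delta_rot":[0,0,0]},
    {"offset":[0,0,-2.5],"delta_rot":[0,0,0]},
    {"offset":[0,0,-3.5],"delta_rot":[0,0,0]},
    {"offset":[0,0,-3.5],"delta_rot":[0,0,0]},
    {"offset":[0,0,-3.5],"delta_rot":[0,0,0]},
    {"offset":[0,0,-3.5],"delta_rot":[0,0,0]},
    {"offset":[0,0,-3],"delta_rot":[0,0,0]},
    {"offset":[0,0,-1],"delta_rot":[0,0,0]},
    {"offset":[0,0,0],"delta_rot":[0,0,0]},
    {"offset":[0,0,0],"delta_rot":[0,0,0]}
  ]
}}

```text
clock: 65.55
tool_pos: [607.4, -66.7, 244.2]
tcp_rot: [2.249, 2.191, 0.003]
force: [0.1, -0.1, -2.8]
grip_width: 58.7
```

```bash
python3 go.py 582.3 -344 230 1.785
```

```text
t65.5 pos [607.4 -66.7 244.2] yaw 1.545 tilt 0.003 grip 58.7 F [ 0.1 -0.1 -2.8]
turn (tool, rad) [ 0.003  0.    -0.24 ] | cm new axes [-26.56  -8.35   1.42] | old axes [-27.78  -1.79   1.41]
```

>>> {"fn": "apply_moves", "kwargs": {
  "moves": [
    {"offset":[0,0,0],"delta_rot":[0,0,-0.12]},
    {"offset":[0,0,0],"delta_rot":[0,0,-0.12]},
    {"offset":[-2.95,-0.93,0],"delta_rot":[0,0,0]},
    {"offset":[-2.95,-0.93,0],"delta_rot":[0,0,0]},
    {"offset":[-2.95,-0.93,0],"delta_rot":[0,0,0]},
    {"offset":[-2.95,-0.93,0],"delta_rot":[0,0,0]},
    {"offset":[-2.95,-0.93,0],"delta_rot":[0,0,0]},
    {"offset":[-2.95,-0.93,0],"delta_rot":[0,0,0]},
    {"offset":[-2.95,-0.93,0],"delta_rot":[0,0,0]},
    {"offset":[-2.95,-0.93,0],"delta_rot":[0,0,0]},
    {"offset":[-2.95,-0.93,0],"delta_rot":[0,0,0]},
    {"offset":[0,0,1],"delta_rot":[0,0,0]}
  ]
}}

```text
clock: 66.55
tool_pos: [580.7, -350.1, 232.5]
tcp_rot: [1.976, 2.439, -0.002]
force: [0.3, -0.3, -1.4]
grip_width: 59.0
```

>>> {"fn": "apply_moves", "kwargs": {
  "moves": [
    {"offset":[0,0,1.5],"delta_rot":[0,0,0]},
    {"offset":[0,0,1.5],"delta_rot":[0,0,0]},
    {"offset":[0,0,0.5],"delta_rot":[0,0,0]},
    {"offset":[0,0,0],"delta_rot":[0,0,0]},
    {"offset":[0,0,0],"delta_rot":[0,0,0]},
    {"offset":[0,0,0],"delta_rot":[0,0,0]}
  ]
}}

```text
clock: 67.05
tool_pos: [583.0, -343.9, 200.1]
tcp_rot: [1.969, 2.444, 0.004]
force: [-0.6, -0.3, -1.5]
grip_width: 58.9
```

```bash
python3 go.py 582.3 -344 183 1.785; python3 - <<'E'
from h import *
p,d,K,R,t=cam("scene");W=cloud(d,K,R,t);h=cv2.cvtColor(p,cv2.COLOR_RGB2HSV)
m=((h[...,0]<6)|(h[...,0]>174))&(h[...,1]>170)&(W[...,1]<-280)&(W[...,2]>100)&(W[...,2]<240)&(W[...,0]<700)
for k in comps(m,15): print(k.sum(),np.round(np.nanmedian(W[k],0)))
save("c3",cv2.resize(p[170:310,110:260],None,fx=4,fy=4,interpolation=cv2.INTER_CUBIC))
E
```

```text
t67.0 pos [ 583.  -343.9  200.1] yaw 1.785 tilt 0.004 grip 58.9 F [-0.6 -0.3 -1.5]
turn (tool, rad) [0.004 0.001 0.   ] | cm new axes [ 0.   -0.07  1.71] | old axes [ 0.   -0.08  1.71]
273 [ 583. -360.  226.]
158 [ 611. -378.  199.]
```

View pics/c3.png

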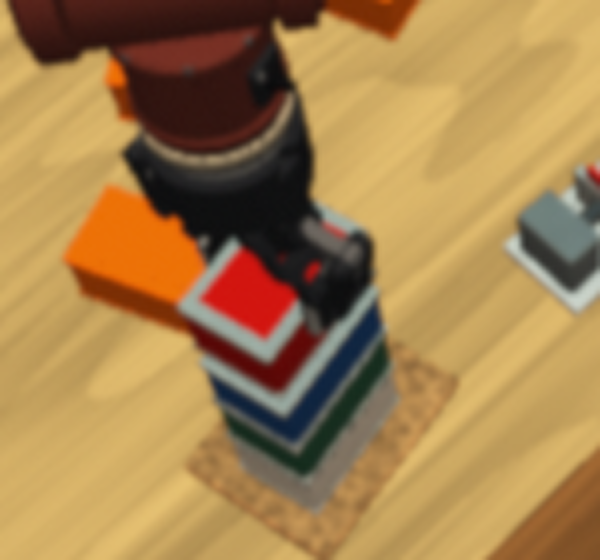

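Red hovers squarely over blue, green and white: corner (268,360) in line with the column. Lowering.

>>> {"fn": "apply_moves", "kwargs": {
  "moves": [
    {"offset":[0,0,0.7],"delta_rot":[0,0,0]},
    {"offset":[0,0,0.5],"delta_rot":[0,0,0]},
    {"offset":[0,0,0.3],"delta_rot":[0,0,0]},
    {"offset":[0,0,0],"delta_rot":[0,0,0]},
    {"offset":[0,0,0],"delta_rot":[0,0,0]},
    {"offset":[0,0,0],"delta_rot":[0,0,0]}
  ]
}}

```text
clock: 67.6
tool_pos: [582.9, -344.1, 185.2]
tcp_rot: [1.97, 2.444, 0.004]
force: [-0.0, 0.1, -2.3]
grip_width: 58.6
```

>>> {"fn": "apply_moves", "kwargs": {
  "moves": [
    {"offset":[0,0,0.1],"delta_rot":[0,0,0]},
    {"offset":[0,0,0.05],"delta_rot":[0,0,0]},
    {"offset":[0,0,0],"delta_rot":[0,0,0]},
    {"offset":[0,0,0],"delta_rot":[0,0,0]}
  ]
}}

```text
clock: 67.93
tool_pos: [582.9, -344.1, 183.7]
tcp_rot: [1.97, 2.444, 0.004]
force: [-0.1, 0.1, -2.5]
grip_width: 58.6
```

>>> {"fn": "apply_moves", "kwargs": {
  "moves": [
    {"offset":[0,0,0.1],"delta_rot":[0,0,0]},
    {"offset":[0,0,0.05],"delta_rot":[0,0,0]},
    {"offset":[0,0,0],"delta_rot":[0,0,0]},
    {"offset":[0,0,0],"delta_rot":[0,0,0]}
  ]
}}

```text
clock: 68.27
tool_pos: [583.1, -344.2, 182.5]
tcp_rot: [1.969, 2.443, 0.004]
force: [-0.6, 0.9, -1.1]
grip_width: 58.9
```

>>> {"fn": "apply_moves", "kwargs": {
  "moves": [
    {"offset":[0,0,0.05],"delta_rot":[0,0,0]},
    {"offset":[0,0,0],"delta_rot":[0,0,0]},
    {"offset":[0,0,0],"delta_rot":[0,0,0]}
  ]
}}

```text
clock: 68.52
tool_pos: [583.1, -344.2, 182.4]
tcp_rot: [1.969, 2.443, 0.004]
force: [-1.6, 1.1, 1.4]
grip_width: 59.1
```

>>> {"fn": "apply_moves", "kwargs": {
  "moves": [
    {"offset":[0,0,0],"delta_rot":[0,0,0]},
    {"offset":[0,0,0],"delta_rot":[0,0,0]},
    {"offset":[0,0,0],"delta_rot":[0,0,0]},
    {"offset":[0,0,0],"delta_rot":[0,0,0]},
    {"offset":[0,0,0],"delta_rot":[0,0,0]},
    {"offset":[0,0,-1],"delta_rot":[0,0,0]},
    {"offset":[0,0,-2],"delta_rot":[0,0,0]},
    {"offset":[0,0,-3],"delta_rot":[0,0,0]},
    {"offset":[0,0,-2],"delta_rot":[0,0,0]},
    {"offset":[2,-3,-1],"delta_rot":[0,0,0]},
    {"offset":[2,-3,0],"delta_rot":[0,0,0]},
    {"offset":[3,-2,0],"delta_rot":[0,0,0]}
  ],
  "fingers": 1
}}

```text
clock: 69.52
tool_pos: [488.7, -294.3, 273.5]
tcp_rot: [1.969, 2.439, 0.002]
force: [-0.8, 0.4, 0.0]
grip_width: 85.6
```

>>> {"fn": "apply_moves", "kwargs": {
  "moves": [
    {"offset":[3.5,0,0],"delta_rot":[0,0,0]},
    {"offset":[3.5,0,0],"delta_rot":[0,0,0]},
    {"offset":[3.5,0,0],"delta_rot":[0,0,0]},
    {"offset":[3.5,0,0],"delta_rot":[0,0,0]},
    {"offset":[0,0,0],"delta_rot":[0,0,0]},
    {"offset":[0,0,0],"delta_rot":[0,0,0]},
    {"offset":[0,0,0],"delta_rot":[0,0,0]},
    {"offset":[0,0,0],"delta_rot":[0,0,0]},
    {"offset":[0,0,0],"delta_rot":[0,0,0]},
    {"offset":[0,0,0],"delta_rot":[0,0,0]}
  ]
}}

```text
clock: 70.35
tool_pos: [460.0, -156.9, 271.2]
tcp_rot: [1.972, 2.442, 0.004]
force: [-0.2, -0.3, 0.0]
grip_width: 85.7
```

```bash
python3 tin.py red 208; python3 flag.py; python3 - <<'E'
from h import *
p,d,K,R,t=cam("scene");save("end",cv2.resize(p[60:330,90:430],None,fx=2,fy=2,interpolation=cv2.INTER_CUBIC))
E
```

```text
top red 364 [ 582.2 -341.7  582.3 -341.8] -1.358 (71, 44)
scene red 649 [ 580.4 -342.   580.2 -341.3] -1.359 (73, 45)
t 70.45 [ 459.8 -156.6  271. ] F [-0.2 -0.3 -0. ] J~ 239.5
top flag y -135.9 4346
scene flag y -113.0 2201
```

View pics/end.png

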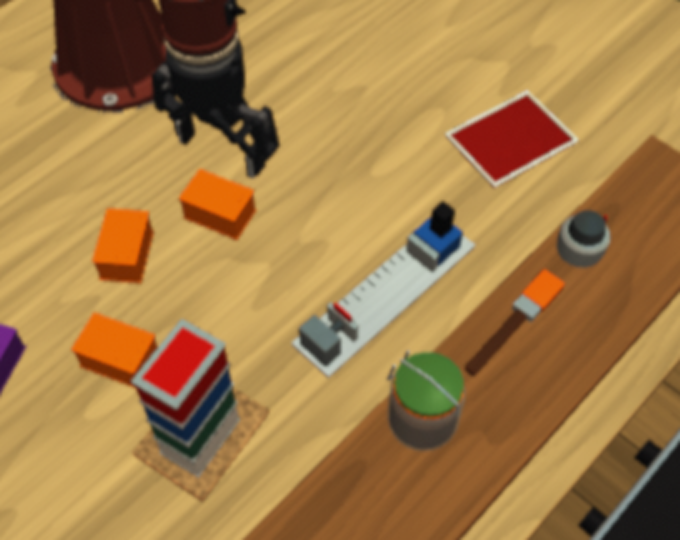

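The final picture shows the column at (190,400) standing squarely as white, green, blue, red from the bottom. The jaw is open at (437,240), the shelf things are in place and the robot is clear. I'm handing in.

```bash
python3 -c "
from workcell import bot
print(bot.sign_off())"
```

```text
the job is handed in; nothing more can be done
None
```

I gauged the three tins that were there (green, blue, red; yellow is missing) and stacked all three on the white tin in the order checked. I handed the job in at about 70 s on the robot's clock; the hand-in gives no verdict.

- **Gauging:** all three tins are sound. With the jaw closed 60 mm, the anvil flag had not moved for any of them. Each was then pressed about 7–7.5 mm and held for well over a second, with the jaw pull steady at about 8 N.
- **Column:** green, blue and red each measured within about 2 mm and 0.02 rad of the white tin after release.
- **End state:** the last picture shows the column upright and the jaw about 5 mm from fully open. The shelf things look untouched, the tray is empty and the arm is clear.
- **Disturbance:** red was knocked about 4 cm during the run, and I measured it again before gripping it.
- **Disagreements:** camera and robot positions differed by about 2 mm, which I allowed for. The last top-camera flag reading (-135.9 mm) is wrong, most likely a red part of the arm in its window. The scene camera gave the normal rest value of -113.0 mm.

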